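# Seat a casting flask on the vacuum table and hold it down

### The job

Get the vacuum onto the smaller of the two casting flasks: first turn the valve handle on the casting unit fully open, in line with its pipe, then stand the smaller flask upright, sprue hole up, in the sprung ring cradle and press it down against the springs until it sits firmly on the rubber sealing pad. Finish while still holding it pressed down there; do not let go. Leave the other things on the bench where they are.

Things in the scene. Friction and masses are not known exactly. Their poses are not given: they have to be found in the camera images.
- unit: vacuum casting unit, fixed to the bench: grey case with a flat steel deck, 226 mm (its x) by 346 mm (its y), deck top 90 mm above the bench. Origin at the centre of its underside on the bench; x points to the unit's back, y to its left. On the deck: the sprung ring cradle at (0, -75 mm), the valve at (0, +75 mm), a brass pipe joining them along y with its centre 100 mm above the bench, and a round gauge at (85, 30 mm) whose top is 168 mm above the bench
- valve (a joint): angle of the quarter-turn valve handle about its vertical stem (rad): 0 closed (handle across the pipe, pointing to the unit's -x, its front), grows clockwise seen from above to 1.57 fully open (handle in line with the pipe, pointing to the unit's +y), where it meets a stop. It stays where it is left; turning it takes about 0.12 N m
- valve_axis (a point): point on the stem axis of the valve at the height of the handle's middle, 133 mm above the bench; axes as the unit's
- valve_grip (a point): middle of the black sleeve of the valve handle, 65 mm from the stem axis; the sleeve is 56 mm long (32 to 88 mm from the axis), 14 mm wide and 12 mm thick (127 to 139 mm above the bench). Its x axis points along the handle towards the stem. Below it is free down to the deck
- flask: the smaller casting flask: upright plain steel cylinder full of set plaster, 52 mm across, 80 mm tall, about 0.35 kg; plaster face with the sprue hole on top. Origin at the centre of its underside, z up along its axis
- cradle_seat (a point): centre of the ledge inside the sprung ring cradle on which the flask's underside stands; it moves down with the ring; at rest 124 mm above the bench. The ring's bore is 56 mm and goes up 10 mm from the ledge, then flares over another 8 mm to 73 mm inside, 81 mm outside; three bolt heads 6 mm high stand around it on a 48 mm radius, at ledge height at rest
- cradle (a joint): how far the ring is pressed down (m): 0 at rest, 0.012 when the flask's underside meets the sealing pad. The springs push up: the ring begins to yield at about 7 N (the flask's own weight does not move it) and takes about 13 N, flask weight included, at 12 mm; it comes back up when the push stops
- pad: fixed rubber sealing pad, 37 mm across, on the suction boss in the middle of the cradle. Origin at the centre of its underside, 108 mm above the bench; its top is 112 mm above the bench
- big_flask: the larger casting flask, 76 mm across, 90 mm tall, too wide for the cradle; not needed. Origin at the centre of its underside
- dish: small white porcelain dish, 84 mm across, 22 mm high; not needed. Origin at the centre of its underside
- charcoal: black soldering block, 50 x 100 x 30 mm; not needed. Origin at the centre of its underside
- scale: pocket scale, 120 x 76 x 23 mm; not needed. Origin at the centre of its underside
- punches: black box of steel letter punches, 75 x 50 x 58 mm; not needed. Origin at the centre of its underside
- square: small steel try square lying flat, stock 75 mm, blade 100 mm, 14 mm high; not needed. Origin under the stock's centre
There are look-alikes about, which are no part of the job. Leave any blue or green look-alike of the flask alone.

How it is judged:
By the outcome, as a careful person would: the job done as asked, in the order asked, and still so for the second after the job is handed in, while the arm keeps its last pose, push and grip.
It also fails if it takes over 58 s, if anything falls off the work surface, if the arm or the gripper's body presses on something with over 40 N, if the wrist force passes 120 N, or if a joint passes its speed limit or range.

### The arm

A 6-joint arm with a two-finger parallel gripper is mounted at the origin on the work surface. World frame = base frame: x ahead of the robot, y to its left, z up, the work surface at z = 0. Lengths are in m, angles in degrees, forces in N, time in s.
With the tool pointing down it reaches from about 0.4 to 0.825 m from the base axis. Payload 7 kg.
Tool frame: the origin (TCP) lies at the very end of the fingers, on their centre line; the grasp point (between the pads) lies 19 mm behind it; z points along the fingers, y is the direction in which the jaws open and shut (so a half turn about z gives the same grasp; the last joint's range is limited). The gripper opens to 88 mm and grips with 3 to 60 N. Pads are 19 mm wide; open, the fingers measure 130 mm over their backs; the gripper's body (78 mm by 193 mm) begins 47 mm behind the grasp point.
Start: joints at [93.856, 20.546, 0.682, 0, -70.136, -16.507], TCP at [0.148, 0.659, 0.198] pointing down, gripper open.
Joint ranges: [-176.03, 176.03], [-82.01, 121.73], [-58.28, 71.71], [-173.87, 95.51], [-174.79, -0.11], [-173.66, 173.66]. Speed limits (degrees/s): [136.94, 136.94, 172.46, 180, 180, 180].

### API

Orientations are given as [roll, pitch, yaw] about the fixed x, y, z axes, in that order (R = Rz(yaw) Ry(pitch) Rx(roll)).
In Python, from plant import telemetry, snapshot, calibration, workorder gives the robot as it stands. The module is installed in compiled form; this text tells all that it offers.
- The arm moves only by the tool step_arm, never from a script. Its argument "plan" is text: rows parted by semicolons, each of 7 numbers parted by spaces: the finger opening in cm, from 0 to 8.76, then the shift along the tool's x, y, z in cm, then the turn, a rotation vector about the tool's x, y, z in degrees. A call has 1 to 12 rows; each row shifts and turns the commanded pose from where the row before left it, along the tool's axes as they then stand; what a row does not reach is not made up. A row lasts 1/12 s, in which the tool goes at most 41.7 mm and 7.16 degrees, less where a joint would pass 70% of its speed; a pose out of reach is approached as far as the arm can. A call with a gripper value outside its range is refused whole. The fingers move at their own pace and stop on an object; the grip force is fixed at half the most. Time passes only in rows, so rows that do not move let the fingers close. It gives the time, the measured TCP pose, the force and the opening at its end, in the units of the state.
- telemetry.get_obs(): the state, without advancing time (a new reading comes with each control period).
- snapshot(name): name is "scene" or "side" or "wrist"; returns the picture (384x512x3 uint8, blue, green, red); there is no depth.
- calibration(name): a dict with "K" (3x3 intrinsics, pixels), "k1" (the pictures are not rectified: a ray, as slopes to the right and down, at radius r is drawn at 1 + k1 r^2 times it, then the intrinsics apply), "camera_from_world" (4x4, takes a point from world to camera coordinates). Camera axes: x right, y up, looking along -z (the intrinsics and any distortion apply to the point x, -y, -z); pixel columns grow to the right and rows downward; lengths in m; the calibration is good to about 2 mm. A picture is of the moment at which its call begins: read the wrist's pose just before it. calibration takes no time and is no camera call; for the wrist camera it gives the pose at the moment of the call.
- workorder.close_job(): hands the job in, once; it reports no verdict.
The state is a dict: "clock": time; "joint_pos": joint angles; "qvel": joint speeds; "tau": joint torques, N m; "tool_pos": TCP position; "orientation": TCP orientation; "force": force on the tool from outside, world axes, zero at the start; "moment": the same for the moment, N m; "opening": finger opening in m.
Only numpy, scipy, OpenCV 4.12 (cv2) and the standard library are available. Lean on these libraries where they do the work, as an engineer would, in place of code of your own. Each camera call takes 0.05 s, during which the arm holds its last target.

## Working session

There is one attempt and no reset: what is moved stays moved. The work goes in short steps, Python scripts to look and compute and a tool call to move; the robot and the scene stay as the last step left them, time stands still between calls to the robot, and variables do not carry over. Pictures are saved under pics/ and viewed, and the job is handed in when it is done.

Besides the shell and the picture viewer there is one more tool, called after ">>>" as a command line: name --argument value ..., lists and objects as JSON in quotes. step_arm: Moves the arm, as the interface text tells. Its arguments: {"type":"object","properties":{"plan":{"type":"string"}},"required":["plan"]}

```bash
mkdir -p pics; python3 - <<'E'
from plant import telemetry, snapshot, calibration
import cv2
print(telemetry.get_obs())
for n in ("scene","side","wrist"):
    c=calibration(n); print(n,c)
    im=snapshot(n); cv2.imwrite(f"pics/{n}0.png",im)
E
```

```text
{'clock': 0.0, 'joint_pos': array([ 9.38576960e+01,  2.05912464e+01,  6.33495861e-01, -2.13698121e-02,
       -7.01383052e+01, -1.65075034e+01]), 'qvel': array([-0.00027091,  0.0016311 , -0.07761955,  0.04484986, -0.14134191,
        0.06289162]), 'tau': array([ 5.78264280e-04, -5.82713163e+01,  2.93064398e+01,  6.99761868e+00,
        7.04852573e-03, -1.61838111e-04]), 'tool_pos': array([0.14771834, 0.6580627 , 0.19661885]), 'orientation': array([ 1.79902195e+02, -8.03516831e-03, -1.26570778e+01]), 'force': array([-0.20748146, -0.52128709, -0.85280703]), 'moment': array([-0.02855999,  0.02019595,  0.00586784]), 'opening': 0.08778539425057956}
scene {'K': array([[496.1695195 ,   0.        , 255.21606202],
       [  0.        , 496.1695195 , 193.34737119],
       [  0.        ,   0.        ,   1.        ]]), 'k1': 0.06503794961611517, 'camera_from_world': array([[-0.11194342,  0.99357388, -0.01672167,  0.14809116],
       [-0.57975953, -0.05163485,  0.81314988,  0.17333258],
       [ 0.80706106,  0.10072133,  0.58181411, -1.5664201 ],
       [ 0.        ,  0.        ,  0.        ,  1.
[... 234 characters left out ...]
[-0.97577344, -0.21822846, -0.01557324,  0.45683159],
       [ 0.12117582, -0.59833891,  0.79202712, -0.19657795],
       [-0.18216093,  0.77095193,  0.61028724, -0.96606416],
       [ 0.        ,  0.        ,  0.        ,  1.        ]])}
wrist {'K': array([[295.40707093,   0.        , 258.59472857],
       [  0.        , 295.40707093, 190.13648447],
       [  0.        ,   0.        ,   1.        ]]), 'k1': -0.05546394827641498, 'camera_from_world': array([[-0.21942806, -0.97562664,  0.00199557,  0.67449189],
       [ 0.93694407, -0.21129735, -0.27836888,  0.03453684],
       [ 0.27200576, -0.0592122 ,  0.96047217, -0.39164895],
       [ 0.        ,  0.        ,  0.        ,  1.        ]])}
```

View pics/scene0.png

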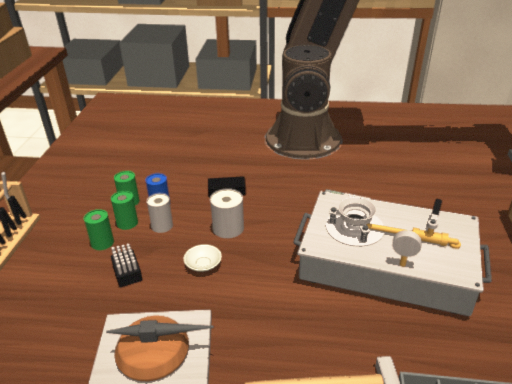

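View pics/side0.png

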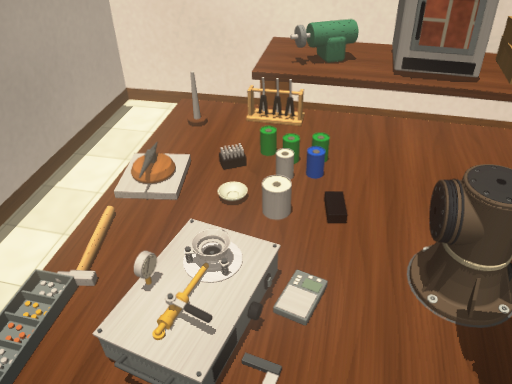

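View pics/wrist0.png

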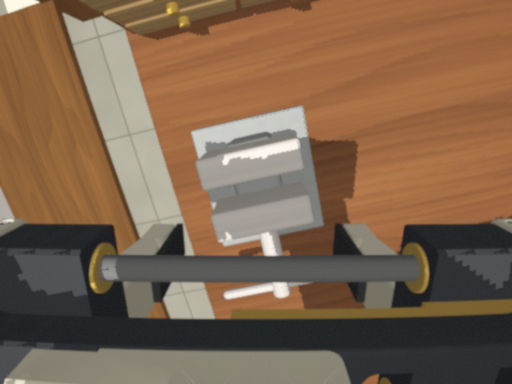

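The scene camera shows the small grey flask at about (160,212), next to green (124,210) and blue (157,187). The unit is at about (390,250), with the handle pointing towards the robot at (436,208). I'll zoom in to measure.

```bash
cat > h.py <<'E'
import numpy as np, cv2
from plant import calibration
def pix2ray(c,uv):
    K=c["K"];d=(np.array(uv,float)-K[:2,2])/np.array([K[0,0],K[1,1]])
    s=d.copy()
    for _ in range(30): s=d/(1+c["k1"]*(s@s))
    T=c["camera_from_world"];R=T[:3,:3];o=-R.T@T[:3,3]
    return o,R.T@np.array([s[0],-s[1],-1])
def onz(c,uv,z):
    o,r=pix2ray(c,uv); return o+r*(z-o[2])/r[2]
def proj(c,P):
    P=np.atleast_2d(P);T=c["camera_from_world"];q=P@T[:3,:3].T+T[:3,3]
    s=np.c_[q[:,0]/-q[:,2],-q[:,1]/-q[:,2]]
    s=s*(1+c["k1"]*(s**2).sum(1))[:,None]
    return s*np.array([c["K"][0,0],c["K"][1,1]])+c["K"][:2,2]
def crop(im,x0,y0,w,h,f,name):
    o=cv2.resize(im[y0:y0+h,x0:x0+w],None,fx=f,fy=f,interpolation=cv2.INTER_CUBIC)
    st=10
    for x in range((x0//st+1)*st,x0+w,st):
        cv2.putText(o,str(x),((x-x0)*f-8,8),0,.3,(0,0,255),1);cv2.line(o,((x-x0)*f,10),((x-x0)*f,14),(0,0,255),1)
    for y in range((y0//st+1)*st,y0+h,st):
        cv2.putText(o,str(y),(0,(y-y0)*f+3),0,.3,(0,0,255),1)
    cv2.imwrite(name,o)
E
python3 - <<'E'
from h import *
s=cv2.imread("pics/scene0.png");d=cv2.imread("pics/side0.png")
crop(s,290,180,210,130,3.8 and 4 if 0 else 3,"pics/c1.png")
crop(s,75,160,180,120,4,"pics/c2.png")
crop(d,90,210,200,174,3,"pics/c3.png")
crop(d,210,110,150,120,5,"pics/c4.png")
E
```

```text
(no output)
```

View pics/c1.png

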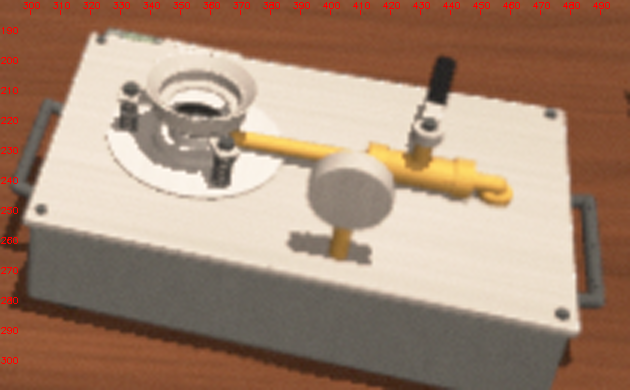

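View pics/c2.png

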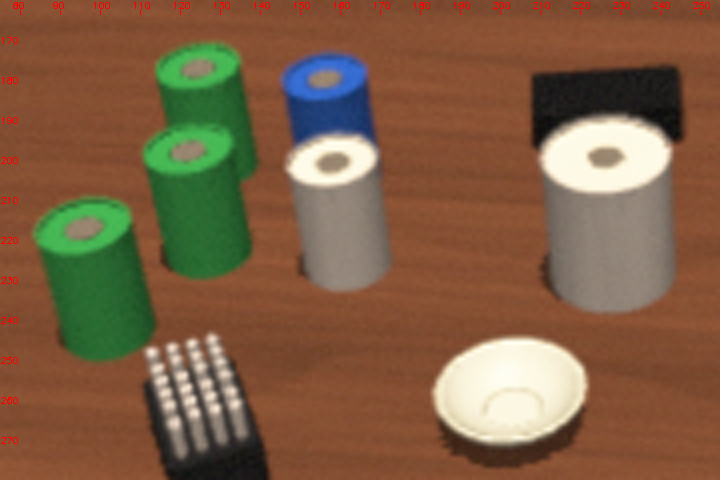

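View pics/c3.png

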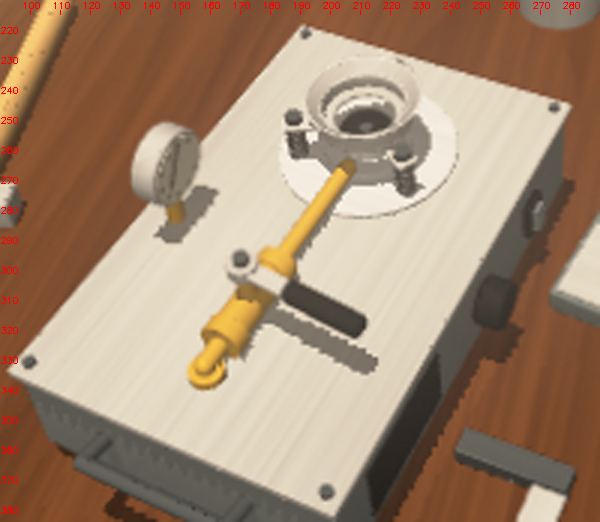

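View pics/c4.png

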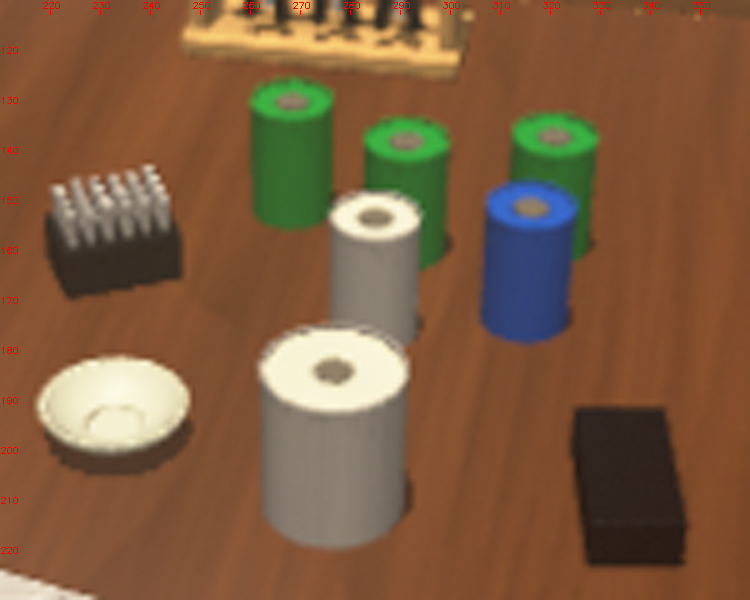

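```bash
python3 - <<'E'
from h import *
from scipy.optimize import least_squares
S=calibration("scene");D=calibration("side")
L=np.array([[-.113,-.173],[-.113,.173],[.113,.173],[.113,-.173]])
s=np.array([[320.7,190.7],[478.3,216.7],[482.7,291],[298.3,254]])
d=np.array([[280.3,245],[201.7,382.7],[92.7,333.3],[190.7,218.3]])
for n,c,p in(("s",S,s),("d",D,d)):
    print(n,np.round([onz(c,q,.09)[:2] for q in p],4).tolist())
def W(v,l,z):
    c,si=np.cos(v[2]),np.sin(v[2]);l=np.atleast_2d(l)
    return np.c_[v[0]+c*l[:,0]-si*l[:,1],v[1]+si*l[:,0]+c*l[:,1],np.full(len(l),z)]
for use in("sd","s","d"):
    f=lambda v:np.r_[(proj(S,W(v,L,.09))-s).ravel()*("s" in use),(proj(D,W(v,L,.09))-d).ravel()*("d" in use)]
    r=least_squares(f,[.45,.3,0]);print(use,r.x[:2],np.degrees(r.x[2]),np.abs(r.fun).max())
    v=r.x
    print(" cradle",W(v,[[0,-.075]],.124).round(4)," valve",W(v,[[0,.075]],.133).round(4),"grip",W(v,[[-.065,.075]],.133).round(4))
print("cradle rim top s",onz(S,(290+201/3,180+82/3),.142),"d",onz(D,(90+363/3,210+93/3),.142))
for n,ps,pd,z in(("flask",(75+332/4,160+160/4),(210+375/5,110+216/5),.08),("blue",(75+326/4,160+77/4),(210+531/5,110+205/5),.08),
 ("g1",(75+190/4,160+150/4),(210+406/5,110+139/5),.08),("g2",(75+200/4,160+67/4),(210+554/5,110+135/5),.08),("g3",(75+83/4,160+228/4),(210+291/5,110+100/5),.08),
 ("big",(75+606/4,160+155/4),(210+333/5,110+369/5),.09)):
    print(n,onz(S,ps,z).round(4),onz(D,pd,z).round(4))
# flask size check
a=onz(S,(75+287/4,200),.08);b=onz(S,(75+379/4,200),.08);print("diam",np.linalg.norm(a-b))
E
```

```text
s [[0.4095, 0.0549], [0.4775, 0.3928], [0.6999, 0.3467], [0.6349, 0.0113]]
d [[0.4076, 0.0569], [0.4733, 0.394], [0.6941, 0.3484], [0.6266, 0.0125]]
sd [0.55188715 0.20175683] -11.231548663025379 1.997429908138514
 cradle [[0.5373 0.1282 0.124 ]]  valve [[0.5665 0.2753 0.133 ]] grip [[0.5027 0.288  0.133 ]]
s [0.55514756 0.20110432] -11.27566160469326 1.1484315155946092
 cradle [[0.5405 0.1276 0.124 ]]  valve [[0.5698 0.2747 0.133 ]] grip [[0.5061 0.2874 0.133 ]]
d [0.55043154 0.20218764] -11.249452005859457 1.0046978842555063
 cradle [[0.5358 0.1286 0.124 ]]  valve [[0.5651 0.2757 0.133 ]] grip [[0.5013 0.2884 0.133 ]]
cradle rim top s [0.53708826 0.12746964 0.142     ] d [0.53669785 0.12645795 0.142     ]
flask [ 0.4674 -0.3263  0.08  ] [ 0.4636 -0.3218  0.08  ]
blue [ 0.3817 -0.3538  0.08  ] [ 0.378  -0.3509  0.08  ]
g1 [ 0.465  -0.4132  0.08  ] [ 0.4602 -0.4104  0.08  ]
g2 [ 0.3777 -0.4362  0.08  ] [ 0.3736 -0.4326  0.08  ]
g3 [ 0.5431 -0.4485  0.08  ] [ 0.5375 -0.4435  0.08  ]
big [ 0.4615 -0.163   0.09  ] [ 0.457  -0.1592  0.09  ]
diam 0.05441506226753349
```

The unit fit is consistent: yaw −11.25°, cradle about (0.537, 0.1275), valve axis (0.5665, 0.275), grip (0.5025, 0.288), with residuals of about 2 mm. The flask is at about (0.4655, −0.324). I'll move above the valve sleeve.

>>> step_arm --plan "5 3.3 2.2 0 0 0 0;5 3.3 2.2 0 0 0 0;5 3.3 2.2 0 0 0 0;5 3.3 2.2 0 0 0 0;5 3.3 2.2 0 0 0 0;5 3.3 2.2 0 0 0 0;5 3.3 2.2 0 0 0 0;5 3.3 2.2 0 0 0 0;5 3.3 2.2 0 0 0 0;5 3.3 2.2 0 0 0 0;5 3.3 2.2 0 0 0 0;5 3.3 2.2 0 0 0 -1.4"

```text
clock: 1.15
tool_pos: [0.4773, 0.3126, 0.1976]
orientation: [-180.0, 0.0, -11.3]
force: [-0.0, 0.7, -0.4]
opening: 0.05
```

```bash
cat >> h.py <<'E'
from scipy.spatial.transform import Rotation as Ro
def rel(target,obs=None):
    from plant import telemetry
    o=obs or telemetry.get_obs()
    R=Ro.from_euler("xyz",o["orientation"],degrees=True)
    print("t",round(o["clock"],2),"pos",np.round(o["tool_pos"],4),"rpy",np.round(o["orientation"],2),"F",np.round(o["force"],2),"M",np.round(o["moment"],2),"open",round(o["opening"],4),"j",np.round(o["joint_pos"],1))
    print("cm in tool axes:",np.round(R.inv().apply(np.array(target)-o["tool_pos"])*100,2))
E
python3 - <<'E'
from h import *
from plant import snapshot
rel([.5025,.288,.19]);
c=calibration("wrist");im=snapshot("wrist");crop(im,0,0,512,384,1,"pics/w1.png");print(proj(c,[[.5025,.288,.133],[.5665,.275,.133]]))
E
```

```text
t 1.15 pos [0.4773 0.3126 0.1976] rpy [-180.      0.    -11.26] F [-0.02  0.73 -0.43] M [ 0.05 -0.1  -0.03] open 0.05 j [ 52.9  10.8 -12.8  -0.  -66.5  25.9]
cm in tool axes: [2.95 1.92 0.76]
[[281.12733181 160.65434443]
 [282.97225076  81.11575373]]
```

View pics/w1.png

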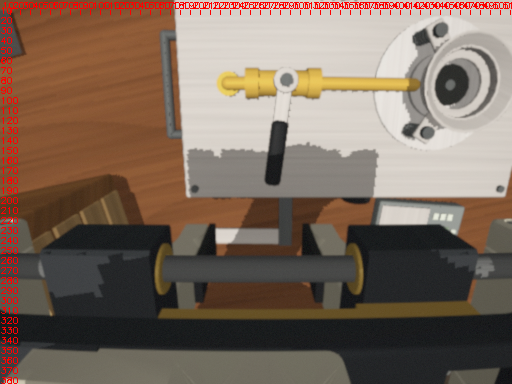

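```bash
python3 - <<'E'
from h import *
from plant import snapshot
c=calibration("wrist");im=snapshot("wrist");cv2.imwrite("pics/w2.png",im);crop(im,160,0,352,210,2,"pics/w2c.png");np.savez("w2.npz",K=c["K"],k1=c["k1"],T=c["camera_from_world"])
rel([.5025,.288,.19])
E
```

```text
t 1.25 pos [0.479  0.3103 0.1972] rpy [179.93   0.   -11.48] F [-0.07  0.56 -0.49] M [-0.01  0.01 -0.02] open 0.0498 j [ 52.6  10.8 -12.8   0.  -66.5  25.9]
cm in tool axes: [2.75 1.72 0.73]
```

View pics/w2c.png

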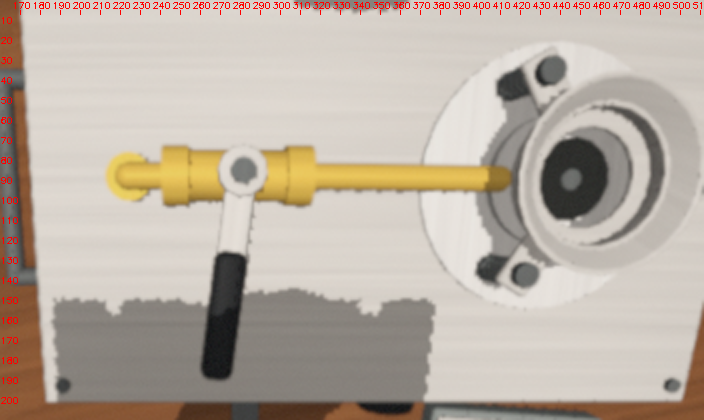

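```bash
python3 - <<'E'
from h import *
z=np.load("w2.npz");c=dict(K=z["K"],k1=float(z["k1"]),camera_from_world=z["T"])
g=lambda x,y,h:onz(c,(160+x/2,y/2),h).round(4)
print("stem",g(243,170,.145),"sleeve",g(231,255,.139),g(216,376,.139),"pad",g(573,180,.112),"rim",g(610,172,.142))
print("corners",g(45,402,.09),g(683,402,.09))
p=g(231,255,.139)-g(216,376,.139);print(np.degrees(np.arctan2(p[1],p[0])),np.linalg.norm(p))
q=g(500,178,.106)-g(318,175,.106);print("pipe",np.degrees(np.arctan2(q[1],q[0])))
S=calibration("scene");D=calibration("side")
for C,a,b in((S,(290+436/3,180+100/3),(290+446/3,180+58/3)),(D,(90+286/3,210+290/3),(90+364/3,210+324/3))):
    A=onz(C,a,.135);B=onz(C,b,.135);print(A,B,np.degrees(np.arctan2(*(A-B)[1::-1])))
E
```

```text
stem [0.5665 0.2734 0.145 ] sleeve [0.535  0.2835 0.139 ] [0.4856 0.2992 0.139 ] pad [0.5368 0.1242 0.112 ] rim [0.5393 0.1273 0.142 ]
corners [0.4754 0.3913 0.09  ] [0.4069 0.0509 0.09  ]
-17.63097296150973 0.05183483384752002
pipe -101.33670620081585
[0.53370002 0.28589761 0.135     ] [0.48349098 0.30142516 0.135     ] -17.184649492567107
[0.53373529 0.28710096 0.135     ] [0.4821337 0.3002685 0.135    ] -14.315075925593295
```

The wrist view shows the stem at (281,85) and the sleeve centre at (271,157). All three cameras put the handle about 6° open already (direction −17°). I'll align with it, descend and close.

>>> step_arm --plan "5 1.5 0.6 0 0 0 5.6;5 1.5 0.6 1.0 0 0 0;5 0 -0.15 2.0 0 0 0;5 0 0 2.0 0 0 0;5 0 0 2.0 0 0 0;5 0 0 0.4 0 0 0;5 0 0 0 0 0 0;5 0 0 0 0 0 0"

```text
clock: 1.92
tool_pos: [0.5033, 0.2972, 0.1243]
orientation: [-180.0, -0.0, -16.8]
force: [-0.4, -0.8, 1.3]
opening: 0.0497
```

```bash
python3 - <<'E'
from h import *
from plant import snapshot
rel([.506,.293,.123])
im=snapshot("side");crop(im,90,210,200,174,3,"pics/d3.png")
im=snapshot("wrist");crop(im,130,60,256,200,3,"pics/w3.png")
E
```

```text
t 1.92 pos [0.5033 0.2972 0.1243] rpy [-1.7999e+02 -3.0000e-02 -1.6820e+01] F [-0.38 -0.75  1.34] M [ 0.05 -0.05 -0.05] open 0.0497 j [ 49.7  15.4 -16.9   0.  -57.7  23.4]
cm in tool axes: [0.38 0.33 0.13]
```

View pics/d3.png

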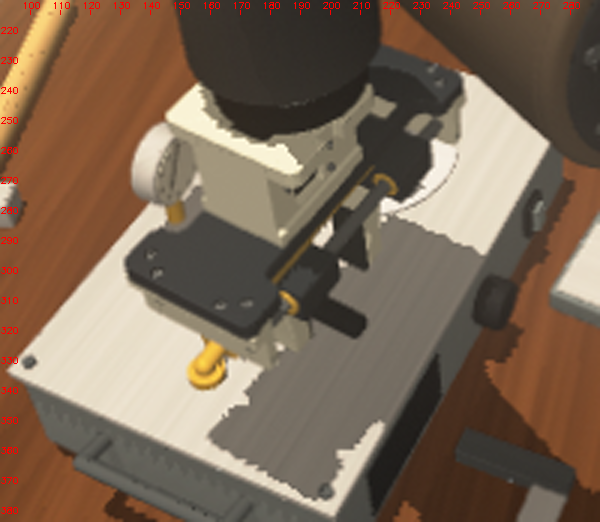

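View pics/w3.png

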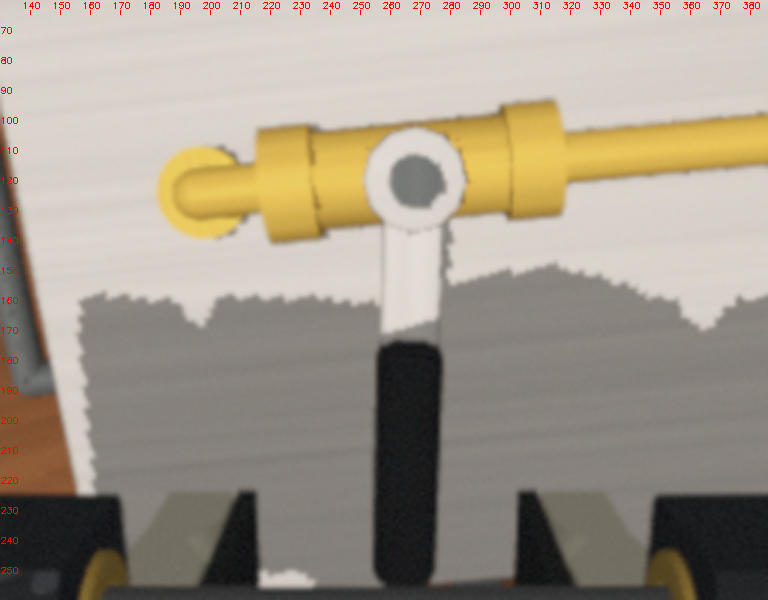

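The handle lies straight between the open jaws, about 3 mm off centre towards tool +y. I'll correct that and close.

>>> step_arm --plan "5 0.3 0.3 0.1 0 0 0;3 0 0 0 0 0 0;1 0 0 0 0 0 0;0.8 0 0 0 0 0 0;0.8 0 0 0 0 0 0;0.8 0 0 0 0 0 0;0.8 0 0 0 0 0 0"

```text
clock: 2.6
tool_pos: [0.505, 0.2931, 0.1226]
orientation: [-180.0, -0.0, -16.9]
force: [-0.9, -0.4, -0.8]
opening: 0.0155
```

>>> step_arm --plan "0.8 0 0 0 0 0 0;0.8 0.01 -0.39 0 0 0 3.5;0.8 0.05 -0.78 0 0 0 7;0.8 0.05 -0.78 0 0 0 7;0.8 0.05 -0.78 0 0 0 7;0.8 0.05 -0.78 0 0 0 7;0.8 0.05 -0.78 0 0 0 7"

```text
clock: 3.18
tool_pos: [0.5301, 0.3275, 0.1225]
orientation: [180.0, -0.0, -55.7]
force: [-0.5, -0.1, 0.3]
opening: 0.0079
```

```bash
python3 - <<'E'
from h import *
rel([.5665,.2745,.123])
E
```

```text
t 3.18 pos [0.5301 0.3275 0.1225] rpy [180.    -0.   -55.68] F [-0.52 -0.08  0.26] M [ 0.06 -0.08 -0.01] open 0.0079 j [ 49.6  18.9 -12.   -0.  -59.1 -15.3]
cm in tool axes: [ 6.43 -0.02 -0.05]
```

The opening reads 8 mm, less than the 14 mm sleeve, so I need to look.

```bash
python3 - <<'E'
from h import *
from plant import snapshot
rel([.5665,.2745,.123])
im=snapshot("side");crop(im,90,210,200,174,3,"pics/d4.png")
im=snapshot("wrist");crop(im,130,60,256,200,3,"pics/w4.png")
E
```

```text
t 3.18 pos [0.5301 0.3275 0.1225] rpy [180.    -0.   -55.68] F [-0.52 -0.08  0.26] M [ 0.06 -0.08 -0.01] open 0.0079 j [ 49.6  18.9 -12.   -0.  -59.1 -15.3]
cm in tool axes: [ 6.43 -0.02 -0.05]
```

View pics/d4.png

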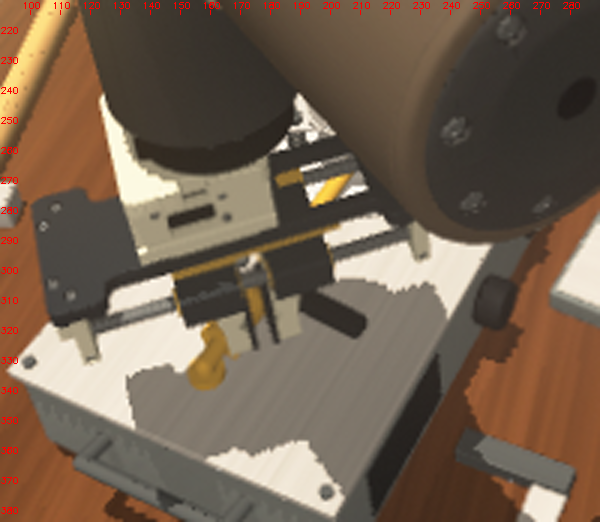

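View pics/w4.png

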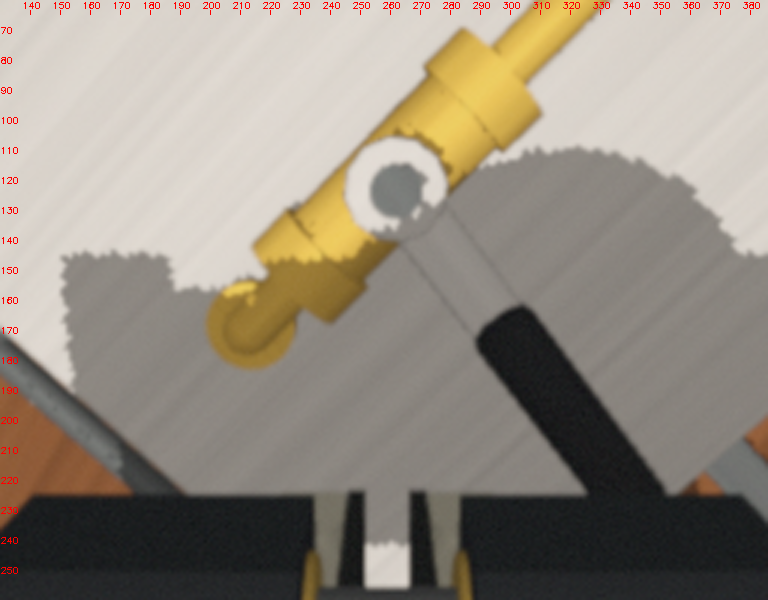

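```bash
python3 - <<'E'
from h import *
from plant import telemetry
p=telemetry.get_obs()["tool_pos"]
for n,x0,y0 in(("side",90,210),("wrist",130,60)):
    c=calibration(n)
    for dz in(0,.019,.04):
        q=proj(c,p+[0,0,dz])[0];print(n,dz,q,(q-[x0,y0])*3)
    for P in([.505,.2931,.133],[.505,.2931,.139],[.5665,.2745,.145]): print("handle",proj(c,P)[0],(proj(c,P)[0]-[x0,y0])*3)
E
```

```text
side 0 [179.91882053 330.5195587 ] [269.75646159 361.55867609]
side 0.019 [178.41179055 323.77507979] [265.23537166 341.32523937]
side 0.04 [176.69090242 316.04559373] [260.07270726 318.13678119]
handle [200.00232098 313.01572276] [330.00696294 309.04716827]
handle [199.64473334 310.85340051] [328.93420001 302.56020153]
handle [169.60393655 294.25402565] [238.81180965 252.76207696]
wrist 0 [259.85922814 220.04958232] [389.57768442 480.14874697]
wrist 0.019 [259.99054541 231.53054014] [389.97163624 514.59162041]
wrist 0.04 [260.1692649  247.17788793] [390.5077947 561.5336638]
handle [323.84648453 205.7809821 ] [581.53945359 437.3429463 ]
handle [325.90571927 208.98404703] [587.71715781 446.95214108]
handle [260.98213045 126.47569219] [392.94639135 199.42707658]
```

```bash
python3 - <<'E'
from h import *
from plant import snapshot,telemetry
im=snapshot("scene");crop(im,390,150,120,110,6,"pics/s5.png")
im=snapshot("side");crop(im,110,270,110,80,7,"pics/d5.png")
p=telemetry.get_obs()["tool_pos"]
c=calibration("scene")
print([(proj(c,p+[0,0,d])[0]-[390,150])*6 for d in(0,.019)])
c=calibration("side")
print([(proj(c,p+[0,0,d])[0]-[110,270])*7 for d in(0,.019)])
E
```

```text
[array([387.5755197 , 408.97810989]), array([399.71042944, 365.20619323])]
[array([493.69411989, 421.74069163]), array([483.22186618, 374.51853141])]
```

View pics/s5.png

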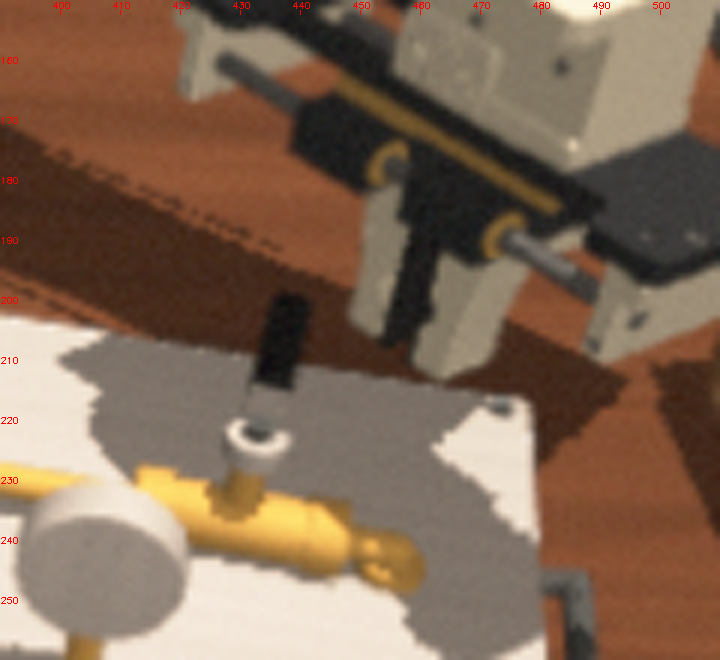

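View pics/d5.png

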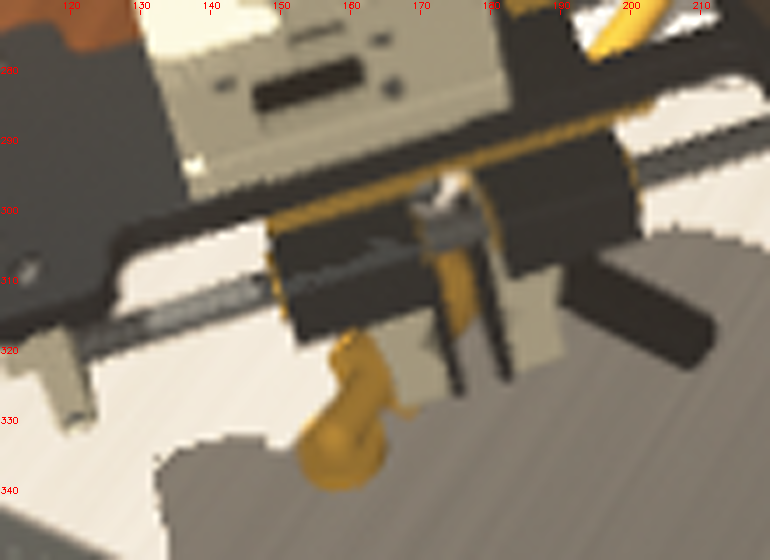

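```bash
python3 - <<'E'
from h import *
from plant import telemetry
def tri(a,b):
    (o1,r1),(o2,r2)=pix2ray(calibration("scene"),a),pix2ray(calibration("side"),b)
    A=np.c_[r1,-r2];s=np.linalg.lstsq(A,o2-o1,rcond=None)[0];p,q=o1+s[0]*r1,o2+s[1]*r2
    return (p+q)/2,np.linalg.norm(p-q)
o=telemetry.get_obs();print(o["tool_pos"],o["clock"],o["joint_pos"])
print(tri((460,208.5),(110+475/7,270+388/7)))
print("handle tip",tri((390+290/6,150+297/6),(110+705/7,270+335/7)))
print("stem",tri((390+258/6,150+435/6),(90+240/3,210+258/3)))
E
```

```text
[0.5296698  0.32690768 0.12224534] 3.3833 [ 4.96250458e+01  1.89090905e+01 -1.20694745e+01 -8.64229783e-03
 -5.90577085e+01 -1.47281869e+01]
(array([0.52809104, 0.33335865, 0.14603352]), np.float64(0.001430745832510513))
handle tip (array([0.48347028, 0.3004777 , 0.13479658]), np.float64(0.0007869945331597186))
stem (array([0.56776827, 0.27407101, 0.13819133]), np.float64(0.0020545639833856114))
```

The fingertips triangulate to z≈0.146 where telemetry reports 0.122. The handle triangulates to 0.135, as specified, so the fingers passed over it. That makes the actual fingertips about 24 mm short of the reported TCP. I'll go back above the sleeve, open, and check this once more before descending.

>>> step_arm --plan "5 0 0 -1.5 0 0 0;5 0.7 1.97 0 0 0 0;5 0.7 1.97 0 0 0 0;5 0 0 0 0 0 -6.5;5 0 0 0 0 0 -6.5;5 0 0 0 0 0 -6.5;5 0 0 0 0 0 -6.5;5 0 0 0 0 0 -6.5;5 0 0 0 0 0 -6.2;5 0 0 0 0 0 0;5 0 0 0 0 0 0"

```text
clock: 4.3
tool_pos: [0.5052, 0.2929, 0.1377]
orientation: [-180.0, 0.0, -16.7]
force: [0.7, -0.5, -0.5]
opening: 0.0498
```

```bash
python3 - <<'E'
from h import *
from plant import snapshot,telemetry
rel([.505,.293,.098])
im=snapshot("scene");crop(im,380,130,130,110,6,"pics/s6.png")
im=snapshot("side");crop(im,110,230,130,110,6,"pics/d6.png")
im=snapshot("wrist");crop(im,130,60,256,200,3,"pics/w6.png")
E
```

```text
t 4.3 pos [0.5052 0.2929 0.1377] rpy [-180.      0.    -16.71] F [ 0.68 -0.52 -0.51] M [0.06 0.02 0.03] open 0.0498 j [ 49.3  14.7 -15.9  -0.  -59.4  24. ]
cm in tool axes: [-0.02 -0.01  3.97]
```

View pics/s6.png

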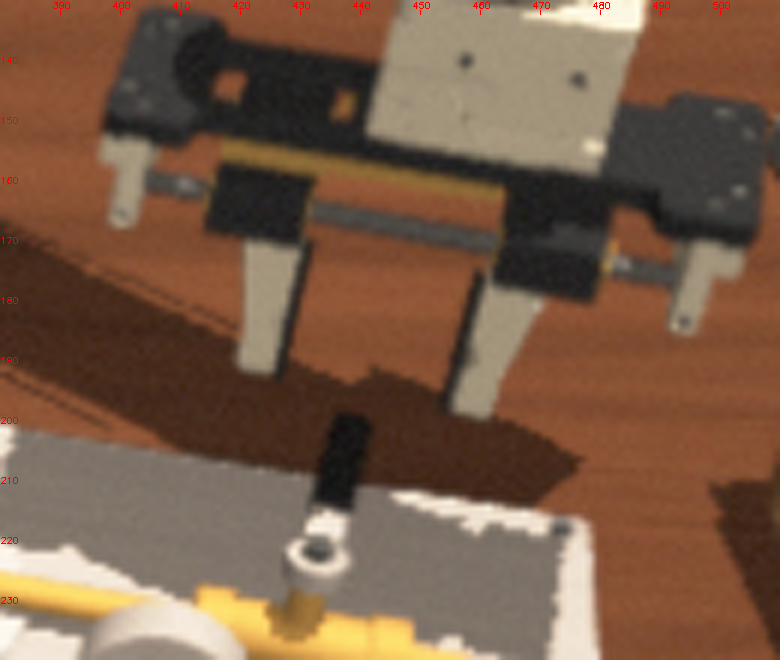

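View pics/d6.png

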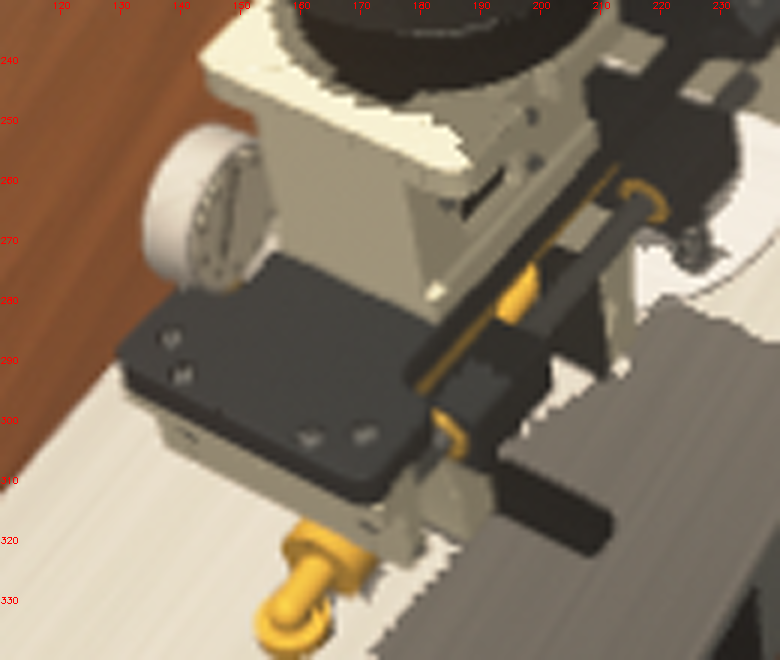

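View pics/w6.png

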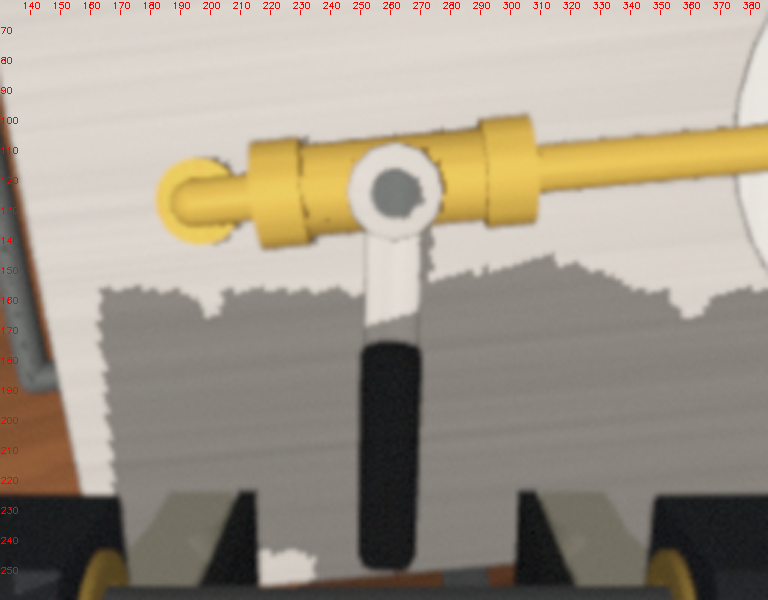

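```bash
cat >> h.py <<'E'
def tri(a,b):
    (o1,r1),(o2,r2)=pix2ray(calibration("scene"),a),pix2ray(calibration("side"),b)
    A=np.c_[r1,-r2];s=np.linalg.lstsq(A,o2-o1,rcond=None)[0];p,q=o1+s[0]*r1,o2+s[1]*r2
    return (p+q)/2,np.linalg.norm(p-q)
E
python3 - <<'E'
from h import *
f=lambda a,b:print(tri((380+a[0]/6,130+a[1]/6),(110+b[0]/6,230+b[1]/6)))
f((260,372),(612,372)); f((472,412),(450,530))
f((366,392),(530,452)); f((350,420),(597,545))
E
```

```text
(array([0.49070173, 0.26437375, 0.15767068]), np.float64(0.001685072513749068))
(array([0.51567417, 0.3291837 , 0.16222997]), np.float64(0.0004321355599003825))
(array([0.50364626, 0.29760041, 0.1598656 ]), np.float64(0.00025026165700779273))
(array([0.48365238, 0.3026758 , 0.13203988]), np.float64(0.0035044698703916204))
```

Two independent triangulations put the tips about 22–24 mm above the reported TCP, with xy in agreement. I'll descend 3.8 cm with that offset and close, watching the force.

>>> step_arm --plan "5 0 0 1.3 0 0 0;5 0 0 1.3 0 0 0;5 0 0 1.2 0 0 0;3 0 0 0 0 0 0;1 0 0 0 0 0 0;0.6 0 0 0 0 0 0;0.6 0 0 0 0 0 0;0.6 0 0 0 0 0 0;0.6 0 0 0 0 0 0;0.6 0 0 0 0 0 0;0.6 0 0 0 0 0 0"

```text
clock: 5.37
tool_pos: [0.5055, 0.2929, 0.1001]
orientation: [180.0, -0.0, -16.7]
force: [-0.9, -1.9, 4.4]
opening: 0.0137
```

The jaws stopped at 13.7 mm, so the sleeve is gripped. Now the arc.

>>> step_arm --plan "0.6 0.01 -0.39 0 0 0 3.5;0.6 0.05 -0.78 0 0 0 7;0.6 0.05 -0.78 0 0 0 7;0.6 0.05 -0.78 0 0 0 7;0.6 0.05 -0.78 0 0 0 7;0.6 0.05 -0.78 0 0 0 7;0.6 0 0 0 0 0 0"

```text
clock: 5.95
tool_pos: [0.5315, 0.3267, 0.1001]
orientation: [180.0, -0.1, -55.6]
force: [0.6, -4.8, 5.6]
opening: 0.0136
```

```bash
python3 - <<'E'
from h import *
rel([.5665,.2745,.1])
E
```

```text
t 5.95 pos [0.5315 0.3267 0.1001] rpy [ 1.7997e+02 -1.0000e-01 -5.5600e+01] F [ 0.6  -4.83  5.62] M [-1.9  -0.36 -0.19] open 0.0136 j [ 49.5  20.2 -13.4   0.1 -56.4 -15.2]
cm in tool axes: [6.28 0.06 0.02]
```

>>> step_arm --plan "0.6 0.05 -0.78 0 0 0 7;0.6 0.05 -0.78 0 0 0 7;0.6 0.05 -0.78 0 0 0 7;0.6 0.05 -0.78 0 0 0 7;0.6 0.05 -0.78 0 0 0 7;0.6 0.05 -0.78 0 0 0 7;0.6 0 -0.44 0 0 0 4;0.6 0 0 0 0 0 0;0.6 0 0 0 0 0 0"

```text
clock: 6.7
tool_pos: [0.5786, 0.3356, 0.1]
orientation: [179.9, -0.2, -101.2]
force: [-3.5, -6.7, 6.2]
opening: 0.0136
```

```bash
python3 - <<'E'
from h import *
from plant import snapshot
rel([.5665,.2745,.1])
im=snapshot("wrist");crop(im,130,60,256,200,3,"pics/w7.png")
E
```

```text
t 6.7 pos [0.5786 0.3356 0.1   ] rpy [ 179.93   -0.19 -101.19] F [-3.48 -6.65  6.19] M [-2.4   1.29  0.07] open 0.0136 j [ 46.8  24.1  -7.2   0.1 -58.9 -58. ]
cm in tool axes: [6.23 0.01 0.02]
```

View pics/w7.png

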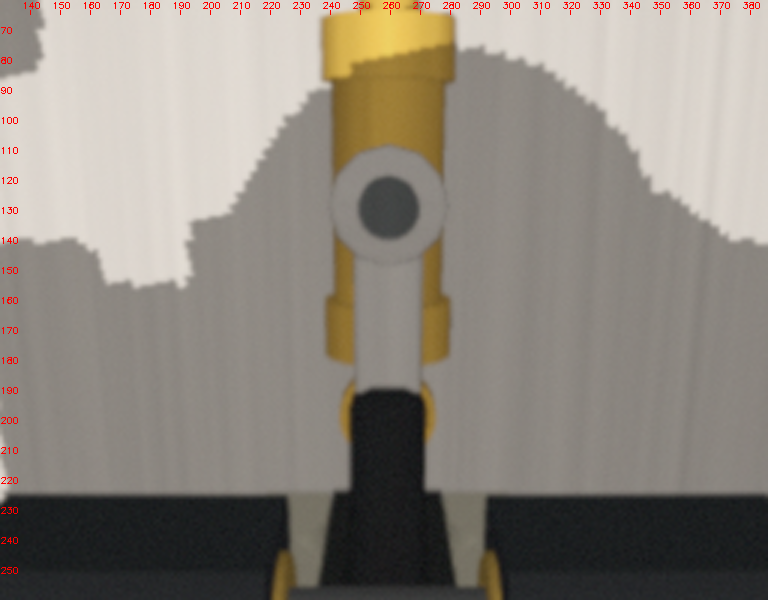

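The handle is in line with the pipe (stem 389,208, sleeve centred under it). I'll push a little further to find the stop.

>>> step_arm --plan "0.6 0 -0.22 0 0 0 2;0.6 0 -0.22 0 0 0 2;0.6 0 0 0 0 0 0;0.6 0 0 0 0 0 0"

```text
clock: 7.08
tool_pos: [0.579, 0.3351, 0.0998]
orientation: [179.7, -0.3, -105.1]
force: [-19.6, -3.0, 14.8]
opening: 0.0139
```

```bash
python3 - <<'E'
from h import *
rel([.5665,.2745,.1])
E
```

```text
t 7.08 pos [0.579  0.3351 0.0998] rpy [ 179.67   -0.29 -105.11] F [-19.62  -3.    14.8 ] M [-1.02  7.3   0.59] open 0.0139 j [ 46.6  24.3  -6.8  -0.2 -59.3 -61.6]
cm in tool axes: [ 6.18 -0.37  0.01]
```

The stop is reached, with a 20 N reaction and no motion. I'll open in place and lift.

>>> step_arm --plan "4 0 0 0 0 0 0;4 0 0 0 0 0 0;4 0 0 0 0 0 0;4 0 0 0 0 0 0;4 0 0 0 0 0 0;4 0 0 -1.5 0 0 0;4 0 0 -3 0 0 0;4 0 0 -4 0 0 0;4 0 0 -4 0 0 0;4 0 0 0 0 0 0"

```text
clock: 7.92
tool_pos: [0.5875, 0.3386, 0.2343]
orientation: [-179.5, 0.6, -105.1]
force: [1.1, 0.6, 2.4]
opening: 0.0395
```

```bash
python3 - <<'E'
from h import *
from plant import snapshot
rel([.4655,-.324,.2])
im=snapshot("wrist");crop(im,100,60,350,200,2,"pics/w8.png")
im=snapshot("side");crop(im,90,210,200,174,3,"pics/d8.png")
im=snapshot("scene");crop(im,290,150,222,150,3,"pics/s8.png")
E
```

```text
t 7.92 pos [0.5875 0.3386 0.2343] rpy [-179.47    0.56 -105.1 ] F [1.12 0.63 2.37] M [ 0.2  -0.29 -0.01] open 0.0395 j [ 46.5  19.3   3.5   0.2 -73.5 -61.7]
cm in tool axes: [67.18 -5.46  2.83]
```

View pics/w8.png

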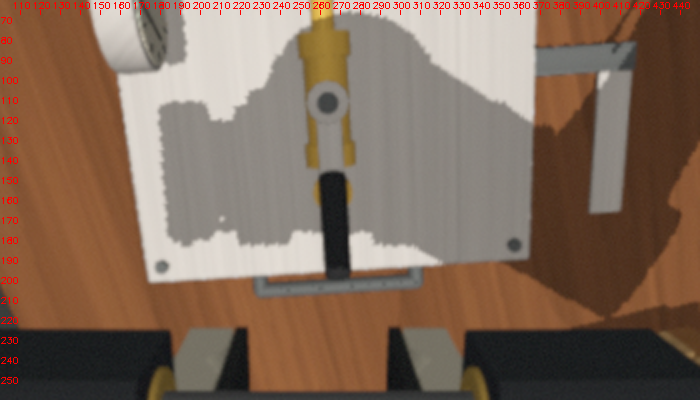

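View pics/s8.png

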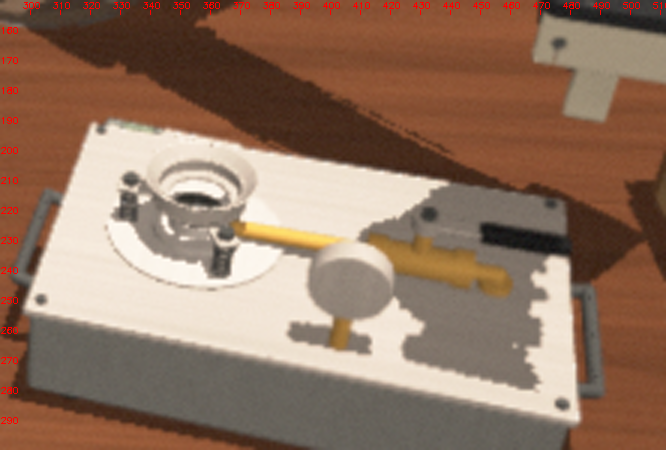

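The handle is parallel to the pipe and points over the outlet, so the valve is open. Next I'll travel to the flask, with the jaw axis at 145°/−35° to stay clear of the green and blue neighbours.

>>> step_arm --plan "7.2 3.95 -0.32 0 0 0 0;7.2 3.95 -0.32 0 0 0 0;7.2 3.95 -0.32 0 0 0 0;7.2 3.95 -0.32 0 0 0 0;7.2 3.95 -0.32 0 0 0 0;7.2 3.95 -0.32 0 0 0 0;7.2 3.95 -0.32 0 0 0 0;7.2 3.95 -0.32 0 0 0 0;7.2 3.95 -0.32 0 0 0 0;7.2 3.95 -0.32 0 0 0 0;7.2 3.95 -0.32 0 0 0 0;7.2 3.95 -0.32 0 0 0 0"

```text
clock: 9.07
tool_pos: [0.4953, -0.1326, 0.2234]
orientation: [179.9, -0.0, -105.1]
force: [1.2, 0.1, -0.1]
opening: 0.072
```

>>> step_arm --plan "7.2 3.95 -0.32 0 0 0 0;7.2 3.95 -0.32 0 0 0 0;7.2 3.95 -0.32 0 0 0 0;7.2 2 -0.32 0 0 0 0;7.2 0 0 0 0 0 6.6;7.2 0 0 0 0 0 6.6;7.2 0 0 0 0 0 6.6;7.2 0 0 0 0 0 0;7.2 0 0 0 0 0 0"

```text
clock: 9.82
tool_pos: [0.4724, -0.2678, 0.2234]
orientation: [179.9, -0.0, -124.8]
force: [-0.1, -0.1, 0.3]
opening: 0.0715
```

```bash
python3 - <<'E'
from h import *
from plant import snapshot
rel([.4655,-.324,.15])
c=calibration("wrist");np.savez("w9.npz",K=c["K"],k1=c["k1"],T=c["camera_from_world"])
im=snapshot("wrist");crop(im,0,0,512,300,1,"pics/w9.png");cv2.imwrite("pics/w9r.png",im)
print(proj(c,[[.4655,-.324,.08]]))
im=snapshot("scene");crop(im,70,100,200,150,4,"pics/s9.png")
im=snapshot("side");crop(im,220,60,160,140,4,"pics/d9.png")
E
```

```text
t 9.82 pos [ 0.4724 -0.2678  0.2234] rpy [ 1.7989e+02 -4.0000e-02 -1.2476e+02] F [-0.14 -0.13  0.33] M [ 0.05 -0.17  0.02] open 0.0715 j [ -8.9   7.2 -13.6  -0.  -69.2 -25.9]
cm in tool axes: [ 5.   -2.65  7.34]
[[235.11438945 128.00301979]]
```

View pics/w9.png

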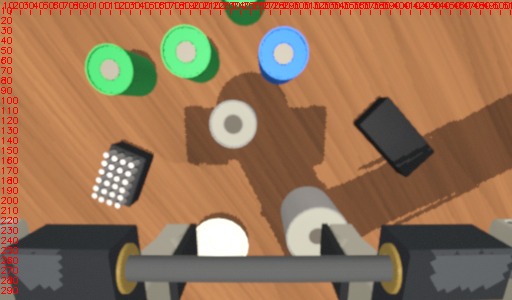

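View pics/s9.png

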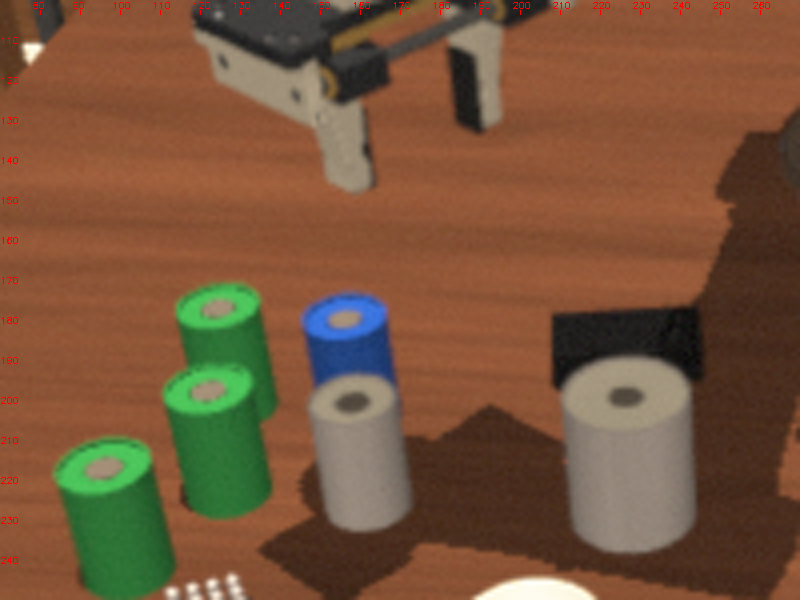

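View pics/d9.png

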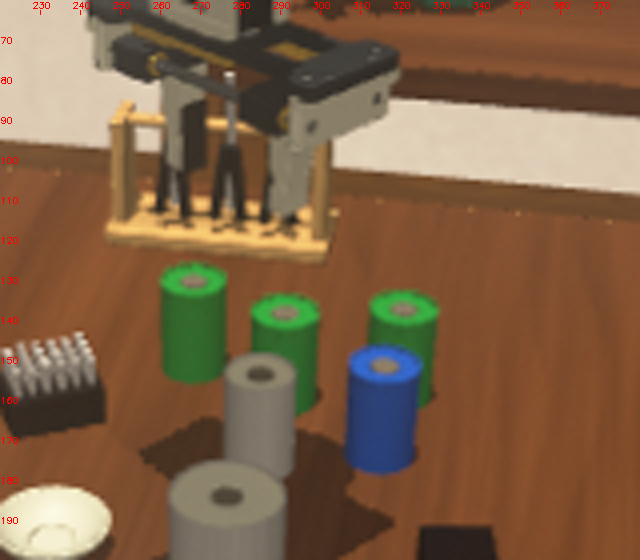

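```bash
python3 - <<'E'
from h import *
z=np.load("w9.npz");c=dict(K=z["K"],k1=float(z["k1"]),camera_from_world=z["T"])
print("flask wrist",onz(c,(233,123.5),.08))
print("tips mid",tri((175,139.5),(279.5,107.5)))
print(onz(calibration("scene"),(70+353/4,100+401/4),.08),onz(calibration("side"),(220+260/4,60+374/4),.08))
rel([.4655,-.324,.15])
E
```

```text
flask wrist [ 0.46454256 -0.3292809   0.08      ]
tips mid (array([ 0.47145426, -0.26545183,  0.24922153]), np.float64(0.0017342868906940277))
[ 0.46828058 -0.32542988  0.08      ] [ 0.46330644 -0.32019226  0.08      ]
t 9.97 pos [ 0.4728 -0.2677  0.2241] rpy [ 1.7996e+02 -2.0000e-02 -1.2477e+02] F [-0.18 -0.05  0.19] M [ 0.07 -0.11  0.02] open 0.0721 j [ -8.9   7.2 -13.6  -0.  -69.3 -25.9]
cm in tool axes: [ 5.04 -2.62  7.41]
```

```bash
python3 - <<'E'
from h import *
print("block bottoms",tri((70+348/4,100+100/4),(220+292/4,60+135/4)))
print("rod",tri((70+415/4,100+65/4),(220+225/4,60+85/4)))
print("tips near",tri((70+355/4,100+188/4),(220+290/4,60+212/4)),tri((70+485/4,100+130/4),(220+186/4,60+170/4)))
E
```

```text
block bottoms (array([ 0.4448331 , -0.30986696,  0.26850608]), np.float64(0.0026870421104776194))
rod (array([ 0.48148387, -0.26045649,  0.31532268]), np.float64(0.012952286010866784))
tips near (array([ 0.44481408, -0.31326214,  0.21255   ]), np.float64(0.0013147611460390463)) (array([ 0.49563751, -0.22166344,  0.2815148 ]), np.float64(0.0020139953017450523))
```

```bash
python3 - <<'E'
from h import *
f=lambda a,b:print(tri((70+a[0]/4,100+a[1]/4),(220+b[0]/4,60+b[1]/4)))
f((353,187),(186,170));f((485,130),(290,212))
f((345,100),(186,80)); f((475,25),(290,138))
E
```

```text
(array([ 0.50932323, -0.29064189,  0.24977201]), np.float64(0.0025841913722791598))
(array([ 0.43474449, -0.23879914,  0.24917133]), np.float64(0.00503209320671247))
(array([ 0.51075865, -0.28912419,  0.30674341]), np.float64(0.008019600152897655))
(array([ 0.43355991, -0.2363129 ,  0.30571332]), np.float64(0.00684442285347994))
```

Tips are consistently about 24 mm above the reported TCP, and the three flask estimates agree on about (0.4655, −0.326). I'll move over it, partway down.

>>> step_arm --plan "7.4 2.6 -1.36 1 0 0 0;7.4 2.6 -1.36 2 0 0 0;7.4 0 0 3 0 0 0;7.4 0 0 3 0 0 0;7.4 0 0 3 0 0 0;7.4 0 0 0 0 0 0;7.4 0 0 0 0 0 0"

```text
clock: 10.55
tool_pos: [0.4645, -0.3258, 0.1037]
orientation: [179.8, -0.1, -124.9]
force: [-0.1, 0.5, 1.1]
opening: 0.0739
```

```bash
python3 - <<'E'
from h import *
from plant import snapshot
rel([.4655,-.326,.012])
im=snapshot("wrist");crop(im,100,100,300,180,2,"pics/w10.png")
im=snapshot("scene");crop(im,90,110,140,130,5,"pics/s10.png")
im=snapshot("side");crop(im,230,90,120,110,5,"pics/d10.png")
E
```

```text
t 10.55 pos [ 0.4645 -0.3258  0.1037] rpy [ 1.7981e+02 -8.0000e-02 -1.2485e+02] F [-0.08  0.46  1.06] M [ 0.03 -0.18  0.03] open 0.0739 j [-15.3  15.2 -20.2   0.  -54.8 -19.6]
cm in tool axes: [-0.06 -0.12  9.17]
```

View pics/w10.png

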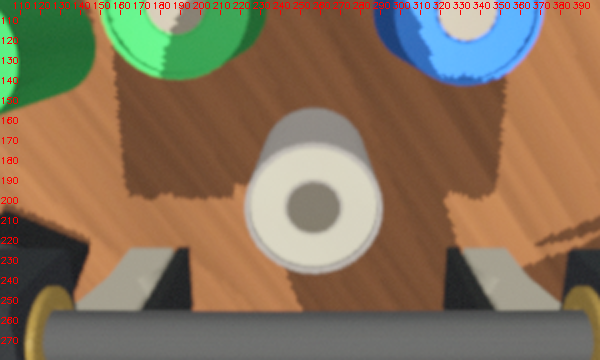

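View pics/s10.png

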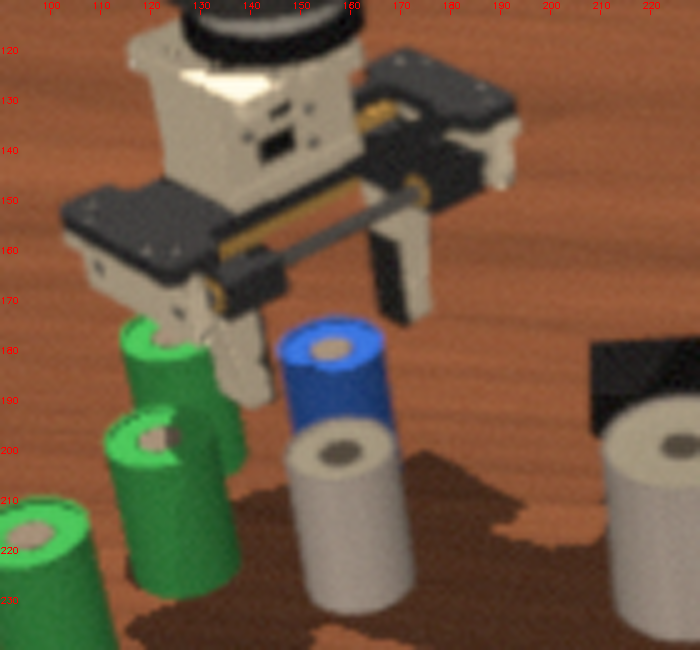

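View pics/d10.png

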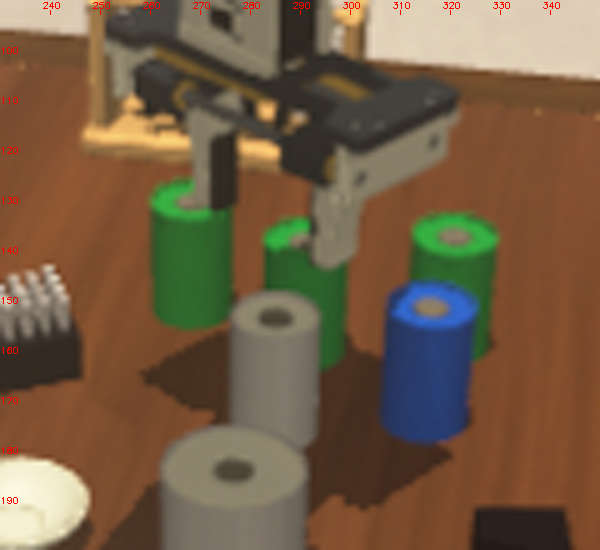

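```bash
python3 - <<'E'
from h import *
c=calibration("wrist");p=onz(c,(100+313/2,100+207/2),.08);print(p);rel([p[0],p[1],.012])
E
```

```text
[ 0.46798097 -0.32936616  0.08      ]
t 10.7 pos [ 0.467  -0.3266  0.1068] rpy [-1.7981e+02  3.0000e-02 -1.2487e+02] F [-0.1   0.72  0.48] M [ 0.12 -0.16 -0.01] open 0.0741 j [-15.3  15.  -20.1   0.  -54.8 -19.6]
cm in tool axes: [ 0.18 -0.21  9.48]
```

>>> step_arm --plan "7.4 0.1 -0.15 2 0 0 0;7.4 0 0 2 0 0 0;7.4 0 0 2 0 0 0;7.4 0 0 1.7 0 0 0;7.4 0 0 1.5 0 0 0;7.4 0 0 0 0 0 0;7.4 0 0 0 0 0 0"

```text
clock: 11.28
tool_pos: [0.4669, -0.328, 0.0138]
orientation: [-179.9, 0.0, -124.9]
force: [0.5, 0.6, 0.4]
opening: 0.074
```

```bash
python3 - <<'E'
from h import *
from plant import snapshot
rel([.467,-.3275,.012])
im=snapshot("scene");crop(im,90,110,140,130,5,"pics/s11.png")
im=snapshot("side");crop(im,230,90,120,110,5,"pics/d11.png")
E
```

```text
t 11.28 pos [ 0.4669 -0.328   0.0138] rpy [-179.94    0.   -124.9 ] F [0.52 0.61 0.44] M [ 0.06 -0.14  0.  ] open 0.074 j [-15.4  21.4 -25.4   0.  -43.1 -19.5]
cm in tool axes: [-0.05  0.02  0.18]
```

View pics/s11.png

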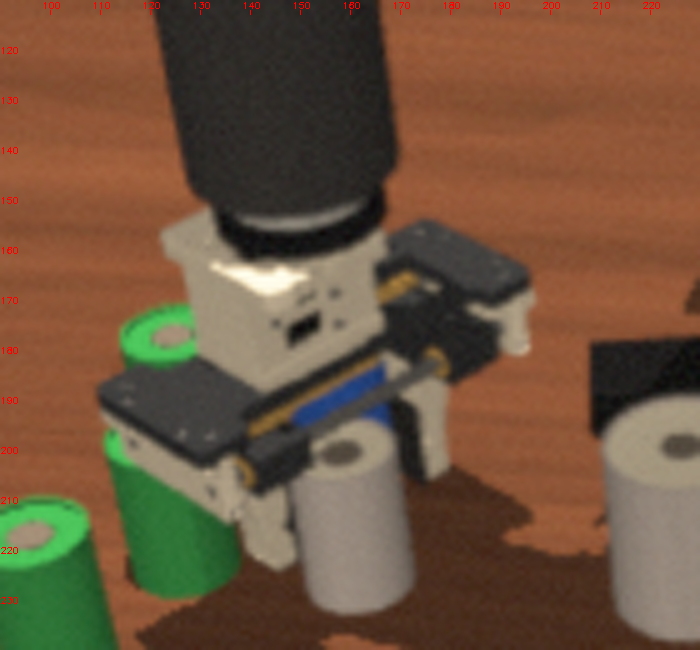

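View pics/d11.png

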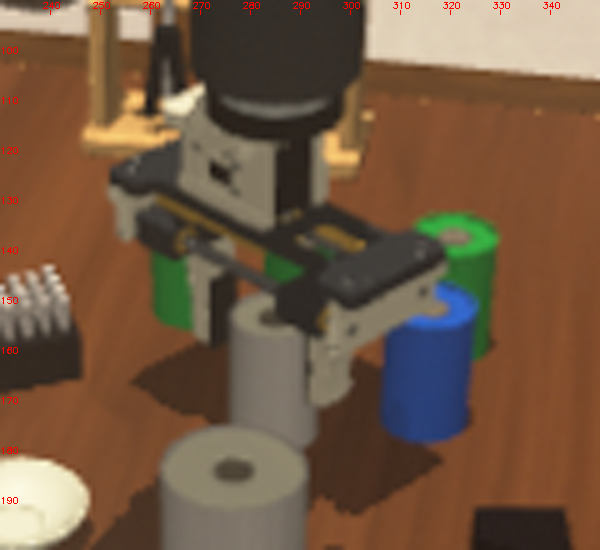

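The fingers straddle the flask at about mid-height, clear of green and blue. Closing.

>>> step_arm --plan "6 0 0 0 0 0 0;5 0 0 0 0 0 0;4.4 0 0 0 0 0 0;4.4 0 0 0 0 0 0;4.4 0 0 0 0 0 0;4.4 0 0 0 0 0 0;4.4 0 0 0 0 0 0;4.4 0 0 0 0 0 0"

```text
clock: 12.05
tool_pos: [0.4661, -0.3278, 0.013]
orientation: [-180.0, -0.0, -124.9]
force: [-1.8, 1.7, 5.9]
opening: 0.0516
```

>>> step_arm --plan "4.4 0 0 -0.5 0 0 0;4.4 0 0 -1.5 0 0 0;4.4 0 0 -1.5 0 0 0;4.4 0 0 0 0 0 0;4.4 0 0 0 0 0 0"

```text
clock: 12.47
tool_pos: [0.4664, -0.3278, 0.0477]
orientation: [-179.9, 0.0, -125.0]
force: [0.2, 0.6, -5.1]
opening: 0.0519
```

```bash
python3 - <<'E'
from h import *
from plant import snapshot
rel([.537,.1275,.20])
im=snapshot("scene");crop(im,90,110,140,130,5,"pics/s12.png")
im=snapshot("side");crop(im,230,90,120,110,5,"pics/d12.png")
E
```

```text
t 12.47 pos [ 0.4664 -0.3278  0.0477] rpy [-1.7994e+02  4.0000e-02 -1.2496e+02] F [ 0.16  0.65 -5.1 ] M [ 0.1  -0.07  0.  ] open 0.0519 j [-15.5  18.9 -23.6  -0.  -47.4 -19.5]
cm in tool axes: [-41.37  20.29 -15.22]
```

View pics/s12.png

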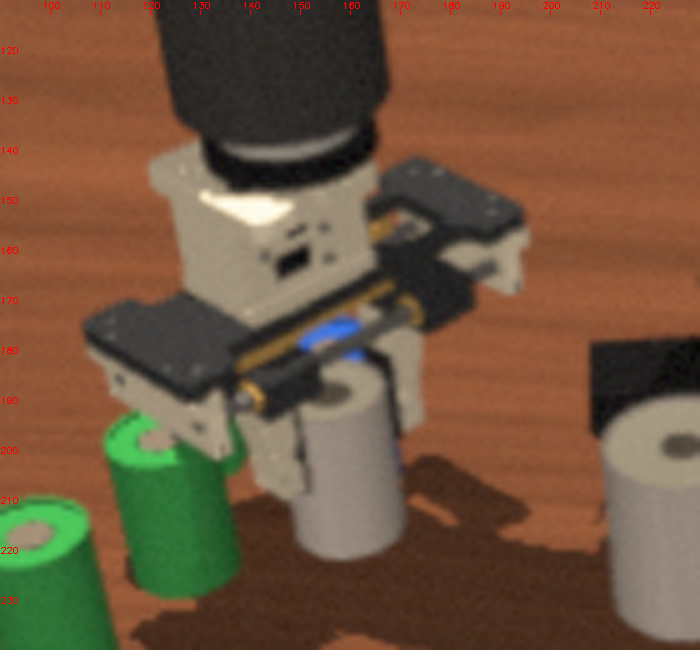

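View pics/d12.png

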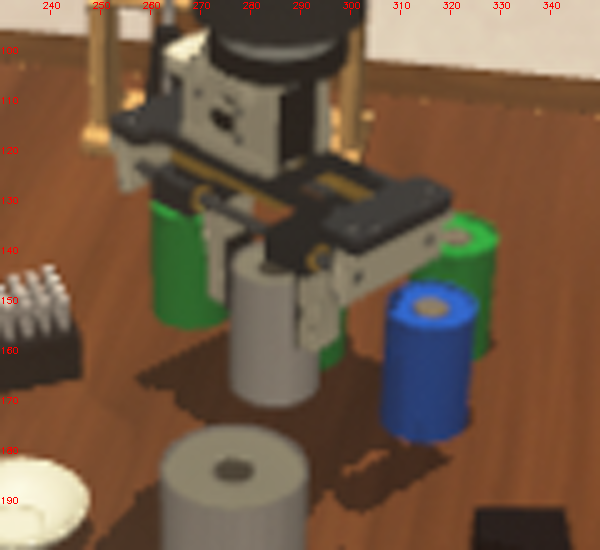

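The flask is held upright and lifted 35 mm (opening 51.9 mm, −5 N), with the neighbours untouched. I'll raise and carry it.

>>> step_arm --plan "4.4 0 0 -2 0 0 0;4.4 0 0 -3 0 0 0;4.4 0 0 -3 0 0 0;4.4 0 0 -3 0 0 0;4.4 0 0 -3 0 0 0;4.4 0 0 -2 0 0 0;4.4 -1 0.5 0 0 0 0;4.4 -2 1 0 0 0 0;4.4 -3 1.5 0 0 0 0;4.4 -3 1.5 0 0 0 0;4.4 -3 1.5 0 0 0 0;4.4 -3 1.5 0 0 0 0"

```text
clock: 13.57
tool_pos: [0.4894, -0.16, 0.2056]
orientation: [179.9, -0.1, -125.0]
force: [0.9, -0.4, -3.1]
opening: 0.052
```

>>> step_arm --plan "4.4 -3 1.5 0 0 0 0;4.4 -3 1.5 0 0 0 0;4.4 -3 1.5 0 0 0 0;4.4 -3 1.5 0 0 0 0;4.4 -3 1.5 0 0 0 0;4.4 -3 1.5 0 0 0 0;4.4 -3 1.5 0 0 0 0;4.4 -2 0.8 0 0 0 0;4.4 -1 0.4 0 0 0 0;4.4 0 0 0 0 0 0;4.4 0 0 0 0 0 0"

```text
clock: 14.48
tool_pos: [0.5312, 0.1019, 0.206]
orientation: [179.9, -0.1, -124.9]
force: [-0.3, 0.1, -3.8]
opening: 0.0517
```

```bash
python3 - <<'E'
from h import *
from plant import snapshot
rel([.537,.1275,.16])
im=snapshot("scene");crop(im,290,90,160,160,4,"pics/s13.png")
im=snapshot("side");crop(im,130,130,190,170,4,"pics/d13.png")
E
```

```text
t 14.48 pos [0.5312 0.1019 0.206 ] rpy [ 1.7992e+02 -1.4000e-01 -1.2490e+02] F [-0.25  0.11 -3.76] M [ 0.02 -0.13  0.05] open 0.0517 j [ 31.6   7.7 -15.4  -0.  -67.1 -66.5]
cm in tool axes: [-2.44  0.98  4.59]
```

View pics/s13.png

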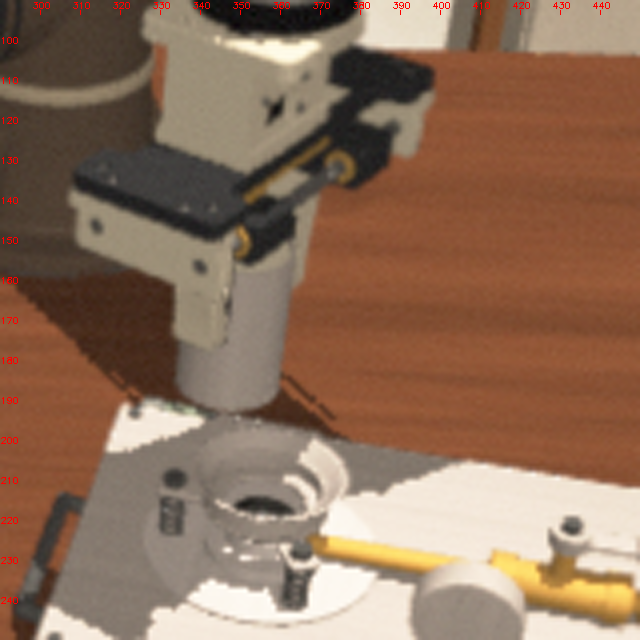

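View pics/d13.png

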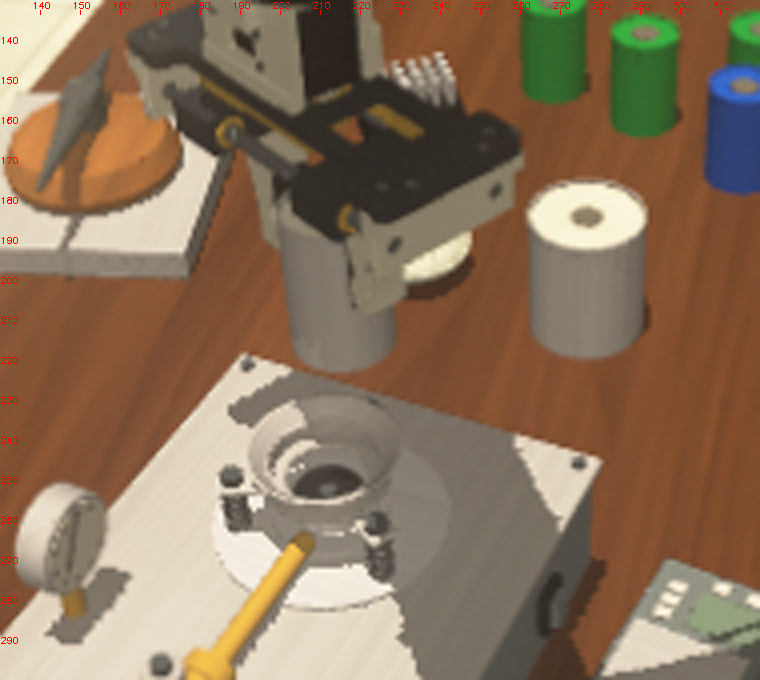

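```bash
python3 - <<'E'
from h import *
f=lambda n,a,b:print(n,tri((290+a[0]/4,90+a[1]/4),(130+b[0]/4,130+b[1]/4)))
f("flask base",(229,390),(343,347));f("rim",(274,478),(325,443))
f("pad",(265,507),(330,487))
rel([.537,.1275,.16])
E
```

```text
flask base (array([0.53059238, 0.10329058, 0.18699535]), np.float64(0.001201595999566156))
rim (array([0.53804906, 0.12825782, 0.14033187]), np.float64(0.0069680543931964715))
pad (array([0.53480559, 0.12901621, 0.11496173]), np.float64(0.0007975471954487465))
t 14.58 pos [0.5314 0.101  0.2067] rpy [ 1.7995e+02 -9.0000e-02 -1.2498e+02] F [ 0.    0.17 -4.06] M [ 0.08 -0.15 -0.05] open 0.0516 j [ 31.5   7.6 -15.4  -0.  -67.1 -66.5]
cm in tool axes: [-2.5   1.06  4.67]
```

>>> step_arm --plan "4.4 -1.2 0.5 0 0 0 0;4.4 -1.25 0.5 0 0 0 0;4.4 0 0 1 0 0 0;4.4 0 0 1.5 0 0 0;4.4 0 0 1.2 0 0 0;4.4 0 0 0 0 0 0;4.4 0 0 0 0 0 0"

```text
clock: 15.17
tool_pos: [0.5377, 0.1274, 0.17]
orientation: [180.0, -0.1, -125.0]
force: [0.9, 0.6, -4.1]
opening: 0.0512
```

```bash
python3 - <<'E'
from h import *
from plant import snapshot
rel([.537,.1275,.137])
im=snapshot("scene");crop(im,310,140,100,100,7,"pics/s14.png")
im=snapshot("side");crop(im,165,180,110,100,7,"pics/d14.png")
E
```

```text
t 15.17 pos [0.5377 0.1274 0.17  ] rpy [ 1.7997e+02 -9.0000e-02 -1.2496e+02] F [ 0.87  0.58 -4.15] M [ 0.08 -0.14 -0.01] open 0.0512 j [ 33.6  10.3 -17.2   0.  -62.6 -68.6]
cm in tool axes: [0.03 0.06 3.3 ]
```

View pics/s14.png

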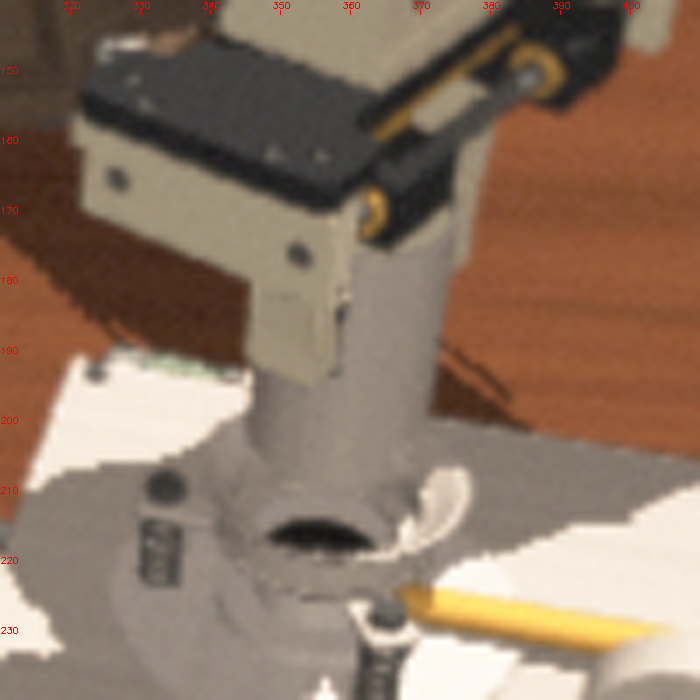

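View pics/d14.png

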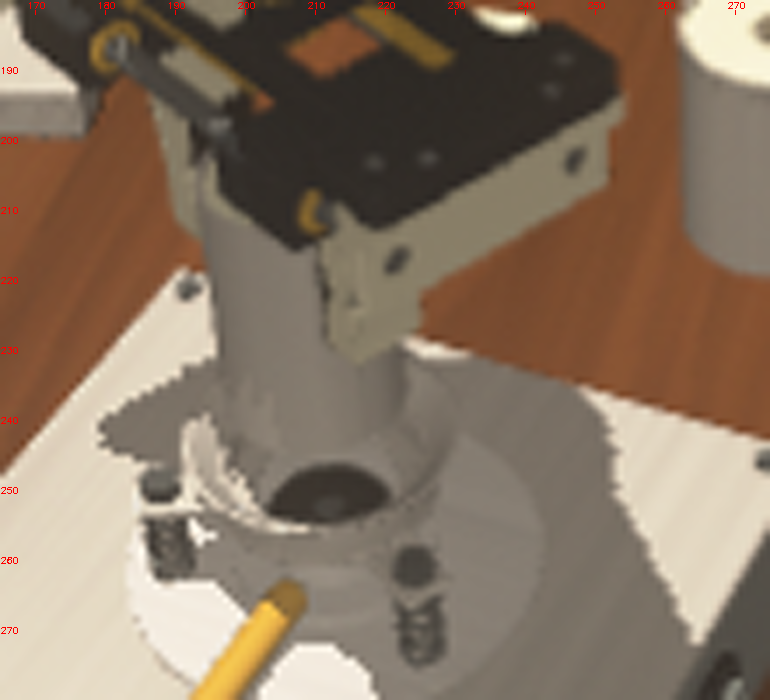

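The flask is over the ring and centred in both views. I'll descend gently while watching the force.

>>> step_arm --plan "4.4 0 0 0.8 0 0 0;4.4 0 0 0.8 0 0 0;4.4 0 0 0.5 0 0 0;4.4 0 0 0 0 0 0"

```text
clock: 15.6
tool_pos: [0.537, 0.1272, 0.1479]
orientation: [179.9, -0.1, -125.0]
force: [-0.5, 0.1, -4.0]
opening: 0.0514
```

>>> step_arm --plan "4.4 0 0 0.3 0 0 0;4.4 0 0 0.3 0 0 0;4.4 0 0 0 0 0 0"

```text
clock: 15.85
tool_pos: [0.5377, 0.1276, 0.143]
orientation: [180.0, -0.0, -125.0]
force: [-0.1, -0.3, -3.6]
opening: 0.0517
```

>>> step_arm --plan "4.4 0 0 0.3 0 0 0;4.4 0 0 0.2 0 0 0;4.4 0 0 0 0 0 0;4.4 0 0 0 0 0 0"

```text
clock: 16.18
tool_pos: [0.5379, 0.1276, 0.1385]
orientation: [180.0, -0.0, -125.0]
force: [0.0, -0.3, -4.1]
opening: 0.0516
```

>>> step_arm --plan "4.4 0 0 0.2 0 0 0;4.4 0 0 0.2 0 0 0;4.4 0 0 0 0 0 0;4.4 0 0 0 0 0 0"

```text
clock: 16.52
tool_pos: [0.5384, 0.1278, 0.1353]
orientation: [-180.0, 0.1, -124.9]
force: [-2.0, 0.3, 3.1]
opening: 0.0514
```

>>> step_arm --plan "4.4 0 0 0.2 0 0 0;4.4 0 0 0.2 0 0 0;4.4 0 0 0 0 0 0;4.4 0 0 0 0 0 0"

```text
clock: 16.85
tool_pos: [0.5384, 0.1278, 0.1311]
orientation: [-180.0, 0.0, -124.9]
force: [-1.9, 0.9, 5.7]
opening: 0.0519
```

```bash
python3 - <<'E'
from h import *
from plant import snapshot
rel([.537,.1275,.125])
im=snapshot("scene");crop(im,310,140,100,100,7,"pics/s15.png")
im=snapshot("side");crop(im,165,180,110,100,7,"pics/d15.png")
E
```

```text
t 16.85 pos [0.5384 0.1278 0.1311] rpy [-1.7996e+02  5.0000e-02 -1.2494e+02] F [-1.89  0.86  5.7 ] M [ 0.26  0.77 -0.01] open 0.0519 j [ 33.7  12.2 -20.2   0.  -57.5 -68.6]
cm in tool axes: [0.11 0.09 0.61]
```

View pics/s15.png

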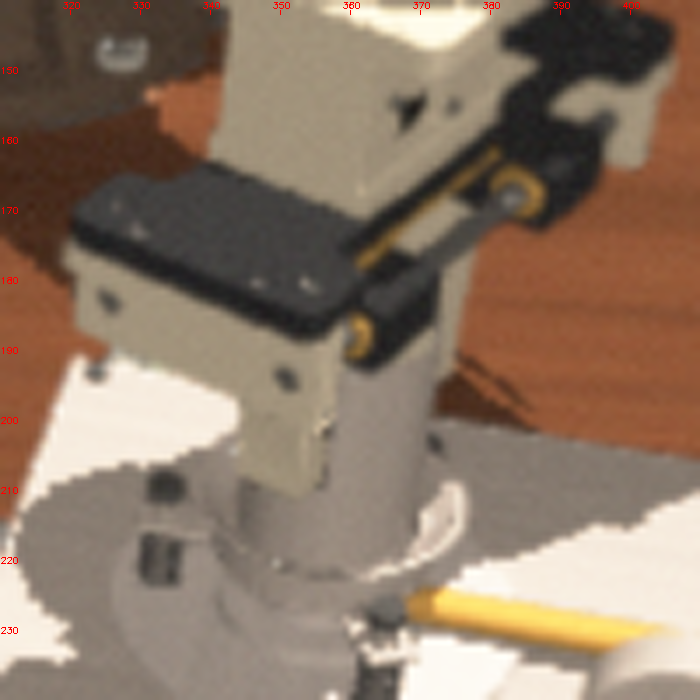

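View pics/d15.png

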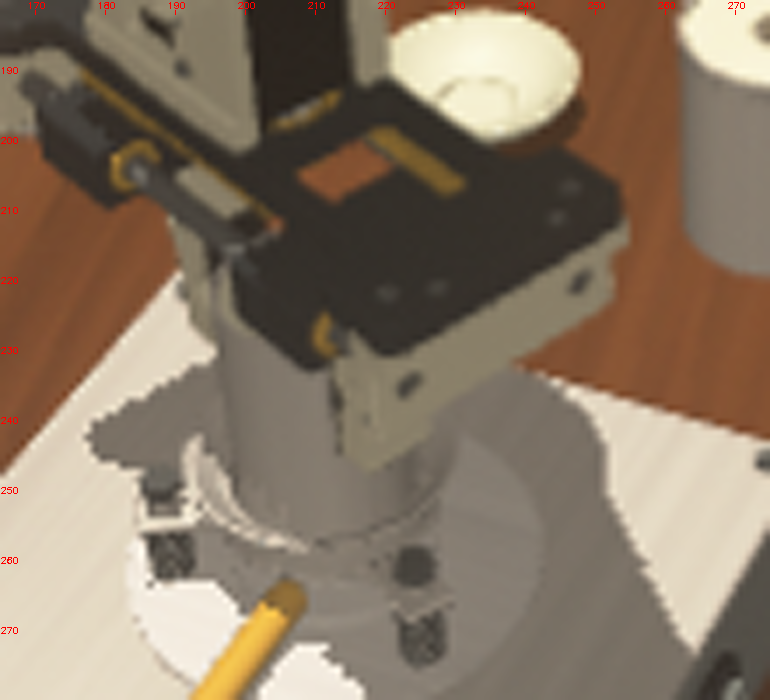

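The flask is in the bore and the ring is yielding (Fz went from −4 to +5.7 N). I'll press on to the pad.

>>> step_arm --plan "4.4 0 0 0.2 0 0 0;4.4 0 0 0.2 0 0 0;4.4 0 0 0 0 0 0;4.4 0 0 0 0 0 0"

```text
clock: 17.28
tool_pos: [0.5383, 0.1278, 0.1272]
orientation: [-180.0, 0.0, -124.9]
force: [-2.5, 0.1, 7.3]
opening: 0.0516
```

>>> step_arm --plan "4.4 0 0 0.2 0 0 0;4.4 0 0 0 0 0 0;4.4 0 0 0 0 0 0"

```text
clock: 17.53
tool_pos: [0.5384, 0.1278, 0.1254]
orientation: [-180.0, 0.1, -124.9]
force: [-3.2, 0.4, 9.1]
opening: 0.0517
```

>>> step_arm --plan "4.4 0 0 0.2 0 0 0;4.4 0 0 0 0 0 0;4.4 0 0 0 0 0 0"

```text
clock: 17.78
tool_pos: [0.5385, 0.1279, 0.1249]
orientation: [-179.9, 0.1, -124.9]
force: [-8.5, 1.5, 20.3]
opening: 0.0516
```

The force jumped to 20 N with motion stopping at about 12 mm of travel, so that's pad contact. I'll press slightly more and check that it holds.

>>> step_arm --plan "4.4 0 0 0.05 0 0 0;4.4 0 0 0 0 0 0;4.4 0 0 0 0 0 0;4.4 0 0 0 0 0 0;4.4 0 0 0 0 0 0;4.4 0 0 0 0 0 0;4.4 0 0 0 0 0 0;4.4 0 0 0 0 0 0"

```text
clock: 18.45
tool_pos: [0.5385, 0.1279, 0.1249]
orientation: [-179.9, 0.1, -124.9]
force: [-9.9, 0.6, 24.7]
opening: 0.0517
```

```bash
python3 - <<'E'
from h import *
from plant import snapshot
rel([.537,.1275,.125])
im=snapshot("scene");crop(im,290,140,200,160,4,"pics/s16.png")
im=snapshot("side");crop(im,90,180,190,160,4,"pics/d16.png")
cv2.imwrite("pics/full.png",np.hstack([cv2.resize(snapshot("scene"),(400,300)),cv2.resize(im,(400,300))]))
E
```

```text
t 18.45 pos [0.5385 0.1279 0.1249] rpy [-1.7991e+02  1.1000e-01 -1.2490e+02] F [-9.93  0.58 24.69] M [ 0.36  4.02 -0.11] open 0.0517 j [ 33.7  12.5 -20.7   0.1 -56.6 -68.6]
cm in tool axes: [ 0.12  0.1  -0.01]
```

View pics/s16.png

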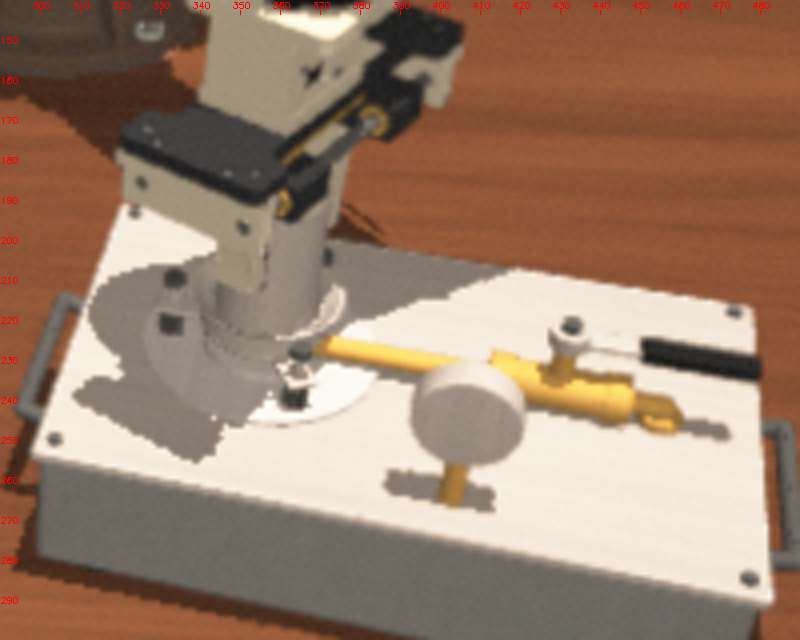

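View pics/d16.png

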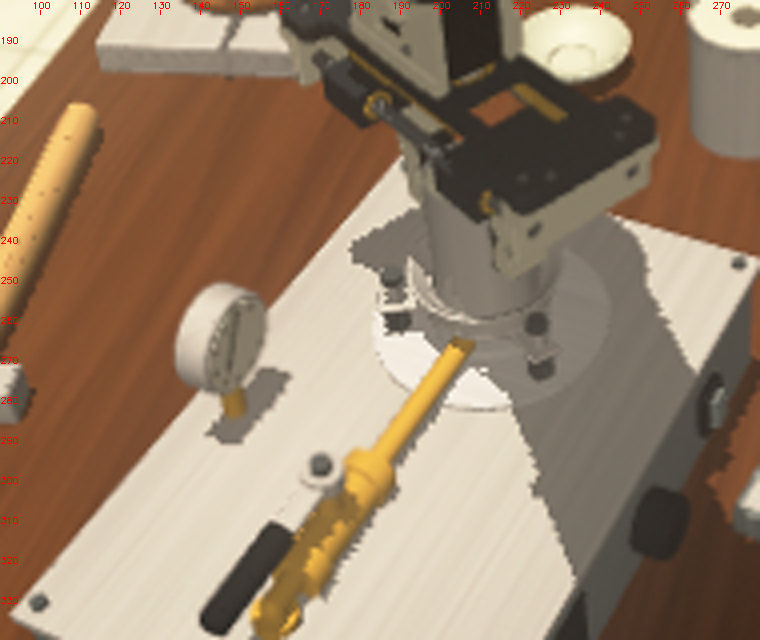

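View pics/full.png

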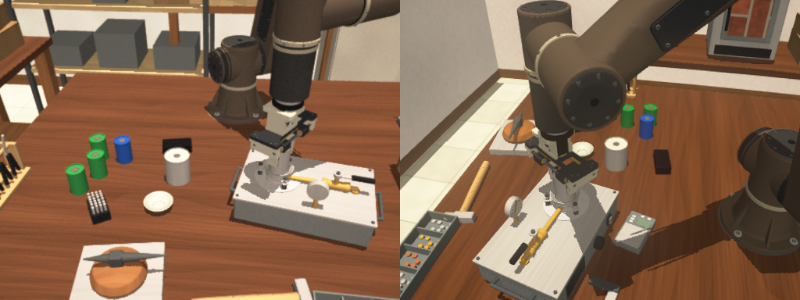

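```bash
python3 - <<'E'
from h import *
D=calibration("side");S=calibration("scene")
A=onz(D,(90+283/4,180+532/4),.137);B=onz(D,(90+213/4,180+620/4),.137)
print(A,B,np.degrees(np.arctan2(B[1]-A[1],B[0]-A[0])))
C=onz(S,(290+573/4,140+332/4),.139);E=onz(S,(290+760/4,140+364/4),.135)
print(C,E,np.degrees(np.arctan2(E[1]-C[1],E[0]-C[0])))
E
```

```text
[0.56986753 0.31059898 0.137     ] [0.58120249 0.3587777  0.137     ] 76.76085040000892
[0.571359   0.27461329 0.139     ] [0.5829514  0.36035526 0.135     ] 82.30023775516078
```

```bash
python3 - <<'E'
from plant import workorder, telemetry
print(workorder.close_job())
o=telemetry.get_obs();print(o["clock"],o["tool_pos"],o["force"],o["opening"])
E
```

```text
the job is handed in; nothing more can be done
None
the job is handed in; nothing more can be done
```

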